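# Press a T-nut home on the sprung lever press and ease the lever up

### The arm

A 6-joint arm with a two-finger parallel gripper is mounted at the origin on a cart in front of the work surface, level with it; the furniture and walls round the work are solid. World frame = base frame: x ahead of the robot, y to its left, z up, the work surface at z = 0. Lengths are in m, angles in degrees, forces in N, time in s.
With the tool pointing down it reaches from about 0.4 to 0.825 m from the base axis. Payload 7 kg.
Tool frame: the origin (TCP) lies at the very end of the fingers, on their centre line; the grasp point (between the pads) lies 19 mm behind it (ctrl.hold_point_z is the distance from the TCP to the grasp point, in m); z points along the fingers, y is the line along which they close (so a half turn about z gives the same grasp; the last joint's range is limited). The gripper opens to 88 mm and grips with 3 to 60 N. Pads are 19 mm wide; open, the fingers measure 130 mm over their backs; the gripper's body (78 mm by 193 mm) begins 47 mm behind the grasp point.
Start: joints at [-47.206, 20.546, 0.682, 0, -70.136, -16.507], TCP at [0.299, -0.605, 0.227] pointing down, gripper open.
Joint ranges: [-176.03, 176.03], [-82.01, 121.73], [-58.28, 71.71], [-173.87, 95.51], [-174.79, -0.11], [-173.66, 173.66]. Speed limits (degrees/s): [136.94, 136.94, 172.46, 180, 180, 180].

### API

Orientations are given as [roll, pitch, yaw] about the fixed x, y, z axes, in that order (R = Rz(yaw) Ry(pitch) Rx(roll)).
In Python, from plant import sensors, viewer, workorder, ctrl gives the robot as it stands.
- The arm moves only by the shell command python3 -m pendant 'ROWS'. ROWS is JSON, a list of rows, each a list of 3 entries, a list of its own where there are three numbers: the opening, from -1 (shut) to 1 (fully open), so that 0 is half open, then the shift along the tool's x, y, z in m, then the turn, a rotation vector about the tool's x, y, z in degrees. A call has 1 to 10 rows; each row is the pose to reach, as a shift and turn from the pose commanded when the call began, along the tool's axes at that moment; what a row does not reach only later rows make up. A row lasts 1/12 s, in which the tool goes at most 41.7 mm and 7.16 degrees, less where a joint would pass 70% of its speed; a pose out of reach is approached as far as the arm can. A call with a gripper value outside its range is refused whole. The fingers move at their own pace and stop on an object; the grip force is fixed at half the most. Time passes only in rows, so rows that repeat a pose let the fingers close. It gives the time, the measured TCP pose, the force, the opening and the grip force at its end, in the units of the state.
- sensors.get_obs(): the state, without advancing time (a new reading comes with each control period).
- viewer.snapshot(name): name is "scene" or "top"; returns the picture (480x640x3 uint8, red, green, blue); there is no depth.
- viewer.camera_params(name): a dict with "fx", "fy", "cx", "cy" (pixels), "dist" ([k1, k2, p1, p2, k3] as OpenCV has them; the pictures are not rectified), "extrinsics" (4x4, takes a point from world to camera coordinates). Camera axes: x right, y up, looking along -z (the intrinsics and any distortion apply to the point x, -y, -z); pixel columns grow to the right and rows downward; lengths in m; the calibration is good to about 2 mm. A picture is of the moment at which its call begins. camera_params takes no time and is no camera call.
- workorder.close_job(): hands the job in; it is judged then, once.
The state is a dict: "clock": time; "joint_pos": joint angles; "qvel": joint speeds; "tau": joint torques, N m; "tool_pos": TCP position; "orientation": TCP orientation; "force": force on the tool from outside, world axes, zero at the start; "moment": the same for the moment, N m; "opening": finger opening in m; "gripper_force": force on a finger pad.
Only numpy, scipy, OpenCV 4.12 (cv2) and the standard library are available. Lean on these libraries where they do the work, as an engineer would, in place of code of your own. Each camera call takes 0.05 s, during which the arm holds its last target. There are 200 camera calls.

### The job

Lay the wooden foot block flat in the green lever press, slid in under the ram so that its half-driven T-nut stands below the ram's foot, and pull the lever down until the nut's flange sits fully home on the wood. The lever has a strong return spring: keep hold of it and let it up slowly all the way to its stop, never letting it fly back. Then take the block out and lay it gently, flat with the nut upward, on the floor of the grey tray beside the two finished ones, without disturbing those, the screw-top jar or the calliper, and let go.

Things in the scene. Friction and masses are not known exactly. Their poses are not given: they have to be found in the camera images.
- press: Green cast lever press, fixed. Origin on the bench top under the ram's axis, z up; +x points from the ram to the column behind, so the throat opens to -x, towards the robot. In its frame, mm: base plate x -65..165, y -60..60, 14 high; steel bed x -60..60, y -30..30, top z 40; column from x 84. The block goes in nut end first, along +x; against the back stop its nut is under the ram.
- nest (a point): Middle of the foot of the back stop on the bed: press frame x 20, z 40 mm; the stop is 20 mm high. Side guides 14 mm high lead the block: inner faces at y +-26.5 mm for x -20..20, flaring to about +-34 at their mouth at x -43.
- head_front (a point): Middle of the lower front edge of the press's green head (press frame x -55, z 130 mm). The head spans x -55..80 (screws to -64), y -37..37, z 130..220 and overhangs the nest, so a gripper that holds the block near its outer end must lean back, away from the head, by 30 to 45 degrees from vertical to clear it.
- ram_foot (a point): Centre of the flat underside of the ram's round foot (40 mm diameter, 16 mm high). At rest it is 100 mm above the bench, 60 mm above the bed; it goes down 23 mm per radian of the lever.
- lever (a joint): Lever angle, rad: 0 at its upper stop (rest), grows as the handle is pulled down and towards the robot, 1.25 at most. With the block in the nest the foot meets the proud nut at about 0.78; the nut is home at about 1.13. A return spring (0.8 N m at rest, 1.2 at the end) drives it up all the way; if let go it flies up. Driving the nut takes some 12 to 14 N at the handle in all.
- lever_handle (a point): Middle of the black revolving handle on the lever's end: a smooth round grip, 25 mm diameter, 78 mm long, lying level along the press's y (press frame y -78..-156; this point y -118) and turning freely on its pin, 170 mm from the lever's axis. Grip it from above, across. A 13 mm bar at y -66 joins it to the hub. At lever angle q: press frame x = 30 - 170 cos(0.96 - q), z = 172 + 170 sin(0.96 - q) mm.
- lever_axis (a point): Point on the lever's turning axis, level with the handle's middle sideways: press frame x 30, y -118, z 172 mm. The axis runs along the press's y.
- block: Loose wooden foot block, 45 (its x) x 110 (its y) x 32 mm (z), about 0.14 kg. Origin at the centre of its underside, z up. The T-nut stands on its upper face on the centre line, 35 mm from the centre towards its +y end (20 mm from that end). At the start it lies flat on the bench with its nut end away from the robot.
- nut_top (a point): Centre of the upper face of the T-nut's round steel flange (30 mm diameter, 2 mm thick) on the block: 42 mm above the block's underside when proud, 34 mm when home.
- block_nut (a joint): How far the T-nut has been driven, m: 0 proud (flange 8 mm off the wood), 0.008 home (flange on the wood). It is tight in its hole (about 50 N) and stays where it is pressed to.
- tray: Low grey plastic tray, fixed, 260 (its x) x 240 (its y) x 32 mm (rim to 35), walls and floor 4 mm. Origin at the centre of its underside; the floor's upper face is at z 4 mm. The half y -10..116 mm of its floor is free; the two finished blocks lie along its x in the other half. It stands on the left or on the right of the press.
- done_1: Finished block (45 x 110 x 32 mm, nut home), loose, lying in the tray at about y -85 mm of the tray's frame. Origin at the centre of its underside; its long axis is its y.
- done_2: Finished block like the other, loose, lying in the tray at about y -35 mm of the tray's frame. Origin at the centre of its underside.
- jar: White screw-top jar with a red cap, loose, 63 mm diameter, 87 mm high, standing on the bench behind. Origin at the centre of its underside. Leave alone.
- calliper: Steel vernier calliper, loose, 211 x 70 x 9 mm, lying flat on the bench in front of the press. Origin at the centre of its underside. Leave alone.
There are look-alikes about, which are no part of the job. What is shaped like the block but yellow is not meant.

How it is judged (in metres and radians):
On the way, in this order (a step that is already met when the one before it is completed fails the run):
1. the block lies flat in the press, its nut under the ram, and the lever is down with the ram's foot pressing the nut home (value of joint block_nut above 0.0068 m and value of joint lever above 1.05 rad and horizontal distance between nut_top and ram_foot below 0.01 m and angle between block's own z axis and vertical below 0.06 rad), for 0.1 s.
2. the lever is back up at its stop (value of joint lever below 0.05 rad), for 0.2 s.
At the end, for the whole second after the job is handed in: the nut is home (within 1.2 mm) in the block, the lever is at its upper stop (within 0.05 rad), and the block lies flat (within 0.08 rad), nut upward, on the tray's floor with both finished blocks still on it, released and at rest (value of joint block_nut above 0.0068 m and value of joint lever below 0.05 rad and angle between block's own z axis and vertical below 0.08 rad and x of block in the frame of tray between -0.105 and 0.105 m and y of block in the frame of tray between -0.105 and 0.105 m and z of each of block, done_1, done_2 in the frame of tray below 0.01 m and linear speed of block below 0.02 m/s and contact force between the fingers and block below 0.1 N); the robot touches nothing.
It fails at once if the lever flies back: it returns faster than 2.5 rad/s (about 0.4 m/s at the handle) (velocity of joint lever below -2.5 rad/s).
It fails at once if the block is dropped: it falls free of the fingers faster than 0.6 m/s (linear speed of block above 0.6 m/s and contact force between the fingers and block below 0.1 N).
It fails at once if a finished block, the jar or the calliper is moved by more than 30 mm (distance of any of done_1, done_2, jar, calliper from where it was at the start of the episode above 0.03 m).
It fails at once if the jar is tipped (angle between jar's own z axis and vertical above 0.35 rad).
It also fails if it takes over 72 s, if anything falls off the work surface, if the arm or the gripper's body presses on something with over 40 N, if the wrist force passes 120 N, or if a joint passes its speed limit or range.

## Working session

There is one attempt and no reset: what is moved stays moved. The work goes in short steps, Python scripts to look and compute and a shell command to move; the robot and the scene stay as the last step left them, time stands still between calls to the robot, and variables do not carry over. Pictures are saved under pics/ and viewed, at most 10 in all, crops included, and the job is handed in when it is done.

```bash
mkdir -p pics; ls; python3 - <<'E'
from plant import sensors,viewer,ctrl
import cv2
print(sensors.get_obs()); print(ctrl.hold_point_z)
for n in("scene","top"):
    im=viewer.snapshot(n); cv2.imwrite(f"pics/{n}0.png",im[:,:,::-1]); print(n,viewer.camera_params(n))
E
```

```text
pics
{'clock': 0.0, 'joint_pos': array([-4.72046508e+01,  2.05907456e+01,  6.31945026e-01, -2.11357733e-02,
       -7.01370110e+01, -1.65076656e+01]), 'qvel': array([ 0.09155957,  0.05084059,  0.07353389, -0.01167628, -0.09839925,
        0.09613373]), 'tau': array([-1.61707278e-03, -5.82711732e+01,  2.93049073e+01,  6.99695528e+00,
        6.77060147e-03, -2.00475574e-04]), 'tool_pos': array([ 0.2986962 , -0.60473751,  0.2256134 ]), 'orientation': array([ 1.79902492e+02, -8.17711798e-03, -1.53719507e+02]), 'force': array([ 0.82999053, -0.01975187,  0.44745341]), 'moment': array([0.03662606, 0.00862944, 0.0495327 ]), 'gripper_force': 0.0, 'opening': 0.08745458990356929}
0.0188
scene {'fx': 482.48823453709406, 'fy': 482.48823453709406, 'cx': 329.1244764163978, 'cy': 232.7651530244532, 'dist': array([-0.02987809,  0.        ,  0.        ,  0.        ,  0.        ]), 'extrinsics': array([[-0.79780896, -0.60264295,  0.01795388,  0.41564985],
       [ 0.46701699, -0.59887884,  0.65056842, -0.41355988],
       [-0.38130828,  0.52741408,  0.7592354 , -1.21932305],
       [ 0.        ,  0.        ,  0.        ,  1.        ]])}
top {'fx': 571.8858176606116, 'fy': 571.8858176606116, 'cx': 319.3302386412211, 'cy': 243.24904475610828, 'dist': array([-0.1205657,  0.       ,  0.       ,  0.       ,  0.       ]), 'extrinsics': array([[-0.01580636, -0.99987308,  0.00199637, -0.05292125],
       [ 0.99756306, -0.01563408,  0.06799641, -0.58480098],
       [-0.06795657,  0.00306628,  0.99768357, -1.70847828],
       [ 0.        ,  0.        ,  0.        ,  1.        ]])}
```

View pics/scene0.png

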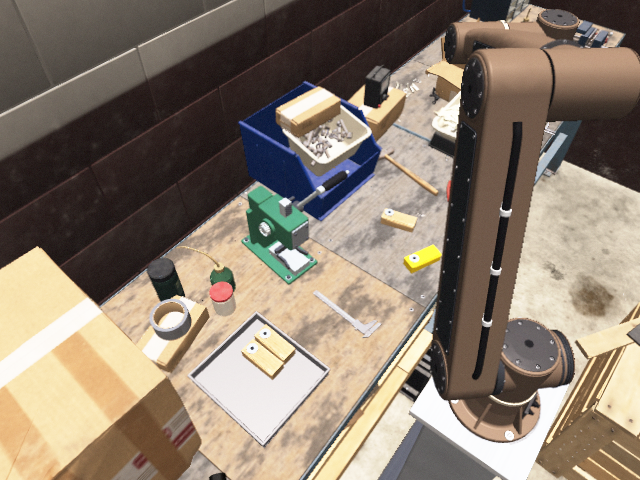

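View pics/top0.png

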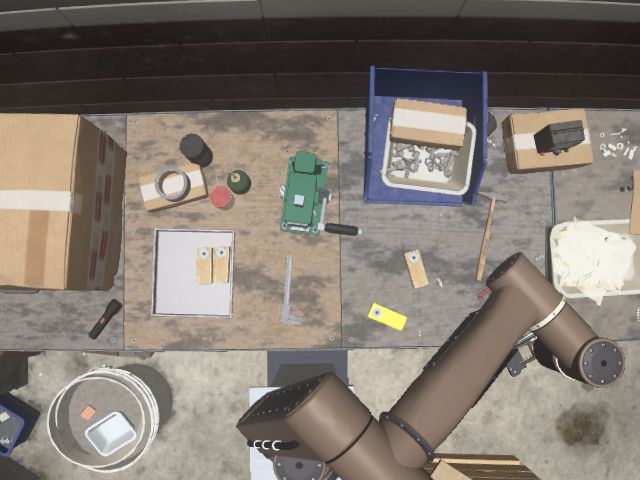

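The top view shows these possible blocks:
- A wooden block at (416,268), with its nut at the far end.
- A yellow look-alike at (387,316).
- Two finished blocks in the tray at (205,265) and (221,265).

I choose the wooden one at (416,268). The press is at (303,200), its handle at (343,229) and the tray at (193,273).

```bash
cat > h.py <<'E'
import numpy as np,cv2
from plant import viewer,sensors
from scipy.spatial.transform import Rotation as Ro
def P(n):
    c=viewer.camera_params(n);return c,np.array([[c['fx'],0,c['cx']],[0,c['fy'],c['cy']],[0,0,1]]),np.array(c['dist'])
def ray(n,uv):
    c,K,d=P(n);E=np.array(c['extrinsics'])
    p=cv2.undistortPoints(np.array([[uv]],float),K,d)[0,0]
    r=E[:3,:3].T@np.array([p[0],-p[1],-1]);return -E[:3,:3].T@E[:3,3],r
def at(n,uv,z):
    o,r=ray(n,uv);return o+r*(z-o[2])/r[2]
def proj(n,X):
    c,K,d=P(n);E=np.array(c['extrinsics']);X=np.atleast_2d(X)
    q=(X@E[:3,:3].T+E[:3,3])*[1,-1,-1]
    return cv2.projectPoints(q,np.zeros(3),np.zeros(3),K,d)[0][:,0]
def crop(n,u0,v0,w,h,s,im=None):
    im=viewer.snapshot(n) if im is None else im
    return cv2.resize(im[v0:v0+h,u0:u0+w,::-1],None,fx=s,fy=s,interpolation=cv2.INTER_CUBIC)
E
python3 - <<'E'
from h import *
t=viewer.snapshot("top");s=viewer.snapshot("scene")
a=crop("top",270,140,100,100,4,t); b=crop("top",380,235,60,60,400/60,t)
c=crop("scene",235,165,120,120,200/60,s)[:400,:400]
d=crop("top",140,225,100,100,4,t)
cv2.imwrite("pics/c1.png",np.hstack([a,b]))
cv2.imwrite("pics/c2.png",np.hstack([c,d]))
E
```

```text
(no output)
```

View pics/c1.png

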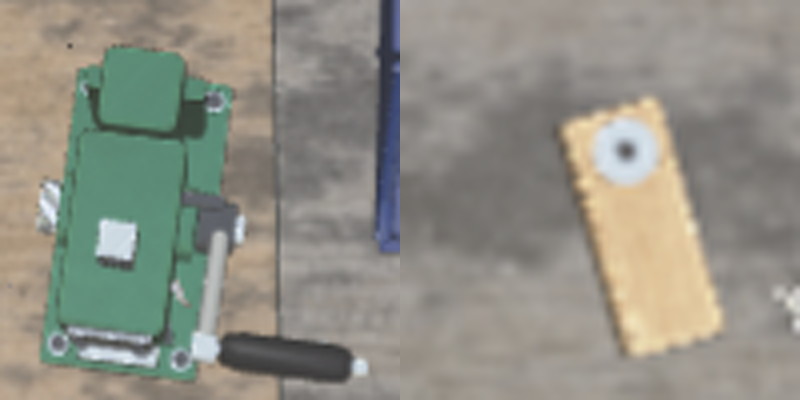

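View pics/c2.png

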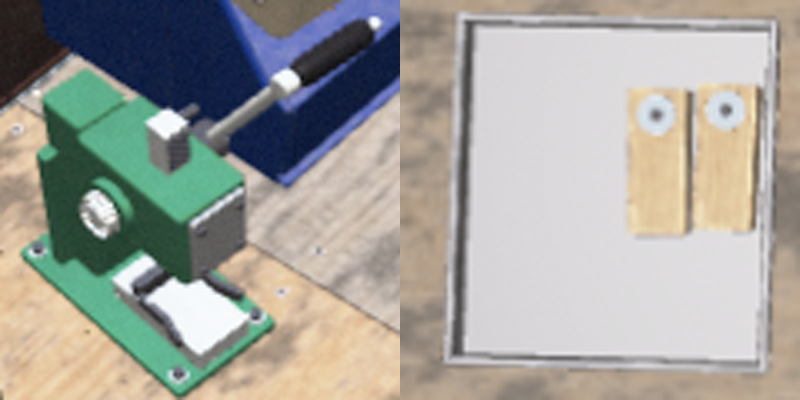

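The chosen block has its proud nut at the far end, with top-face corners at crop (162,125), (257,97), (322,325) and (230,355). The press throat faces the robot, and the tray's left half is free. Next I fit the poses.

```bash
cat > fit.py <<'E'
from h import *
from scipy.optimize import least_squares
def fit(obs,x0):
    # obs: list (cam, uv, local xyz)
    def f(p):
        R=Ro.from_euler('z',p[2]).as_matrix()
        return np.concatenate([(proj(n,R@np.array(X)+[p[0],p[1],0])[0]-uv) for n,uv,X in obs])
    r=least_squares(f,x0,loss='soft_l1');return r.x,np.round(r.fun.reshape(-1,2),1).tolist()
T=lambda u,v:(np.array([u,v])/4+[270,140]); S=lambda u,v:np.array([u,v])/(10/3)+[235,165]
c=np.cos(.96)*.17;s=np.sin(.96)*.17
pobs=[("top",T(40,362),(-.065,.06,.014)),("top",T(195,380),(-.065,-.06,.014)),("top",T(78,66),(.165,.06,.014)),("top",T(235,88),(.165,-.06,.014)),
("scene",S(185,395),(-.065,.06,.014)),("scene",S(275,325),(-.065,-.06,.014)),("scene",S(20,250),(.165,.06,.014)),
("top",T(285,357),(.03-c,-.118,.172+s)),("scene",S(335,50),(.03-c,-.118,.172+s)),("scene",S(190,283),(-.055,.037,.130)),("scene",S(245,246),(-.055,-.037,.130))]
B=lambda u,v:np.array([u,v])/(400/60)+[380,235]
bobs=[("top",B(162,125),(-.0225,.055,.032)),("top",B(257,97),(.0225,.055,.032)),("top",B(322,325),(.0225,-.055,.032)),("top",B(230,355),(-.0225,-.055,.032)),("top",B(225,150),(0,.035,.042))]
D=lambda u,v:np.array([u,v])/4+[140,225]
tobs=[("top",D(60,14),(.13,.12,.034)),("top",D(377,20),(.13,-.12,.034)),("top",D(365,370),(-.13,-.12,.034)),("top",D(46,362),(-.13,.12,.034))]
if __name__=="__main__":
    for nm,o,x in(("press",pobs,(.7,0,0)),("block",bobs,(.5,-.2,-1.57)),("tray",tobs,(.6,.2,0))):
        p,r=fit(o,x);print(nm,p[:2].round(4),np.degrees(p[2]).round(2),r)
    print(at("top",D(256,114)[:],.034))
E
python3 fit.py
```

```text
press [ 0.6805 -0.0108] -8.14 [[-0.4, 0.1], [0.1, 0.6], [0.0, 0.2], [-0.5, -0.5], [-1.3, -0.6], [1.1, -2.2], [-0.4, -0.4], [0.4, 0.6], [-0.3, 0.3], [-0.9, 2.4], [1.9, -0.7]]
block [ 0.5015 -0.3526] -75.0 [[-0.1, -0.5], [-0.1, -0.4], [0.4, 0.6], [-0.1, 0.3], [-0.0, -0.0]]
tray [0.5001 0.3198] -2.19 [[0.2, 0.3], [-0.5, 0.5], [-0.2, -0.2], [0.5, -0.6]]
[0.55747409 0.28526851 0.034     ]
```

```bash
cat > plan.py <<'E'
from h import *
PR=np.array([.6805,-.0108]);PY=-8.14
def press(x,y,z):
    return np.append(PR+Ro.from_euler('z',PY,degrees=True).as_matrix()[:2,:2]@[x,y],z)
def pose(yaw,lean):
    f=np.array([np.cos(np.radians(yaw)),np.sin(np.radians(yaw)),0]);t=np.radians(lean)
    z=np.sin(t)*f-[0,0,np.cos(t)];y=np.array([-f[1],f[0],0]);return np.c_[np.cross(y,z),y,z]
def go(hold,R,back=0):
    o=sensors.get_obs();R0=Ro.from_euler('xyz',o['orientation'],degrees=True).as_matrix()
    tcp=hold+R[:,2]*(.0188-back)
    d=R0.T@(tcp-o['tool_pos']);w=Ro.from_matrix(R0.T@R).as_rotvec(degrees=True)
    print("tcp",tcp.round(4),"shift",d.round(4).tolist(),"turn",w.round(1).tolist(),"rows",np.ceil(max(np.linalg.norm(d)/.0417,np.linalg.norm(w)/7.16)))
    return tcp
E
python3 - <<'E'
from plan import *
f=np.array([np.cos(.2618),np.sin(.2618),0]); h=np.array([.5015,-.3526,.026])-.040*f
go(h,pose(15,42),.09); print(at("top",(387,316),.03))
print(at("top",(288,258),.005),at("top",(290,322),.005))
E
```

```text
tcp [ 0.4168 -0.3753  0.0789] shift [-0.2076, 0.1535, 0.1472] turn [4.2, -41.9, 10.7] rows 8.0
[ 0.36200213 -0.26098208  0.03      ]
[0.54140534 0.03391164 0.005     ] [0.34734393 0.03040724 0.005     ]
```

```bash
python3 -m pendant '[[0.6,[-0.2076,0.1535,0.1],[4.2,-41.9,10.7]],[0.6,[-0.2076,0.1535,0.1],[4.2,-41.9,10.7]],[0.6,[-0.2076,0.1535,0.1],[4.2,-41.9,10.7]],[0.6,[-0.2076,0.1535,0.1],[4.2,-41.9,10.7]],[0.6,[-0.2076,0.1535,0.1],[4.2,-41.9,10.7]],[0.6,[-0.2076,0.1535,0.1],[4.2,-41.9,10.7]],[0.6,[-0.2076,0.1535,0.147],[4.2,-41.9,10.7]],[0.6,[-0.2076,0.1535,0.147],[4.2,-41.9,10.7]],[0.6,[-0.2076,0.1535,0.147],[4.2,-41.9,10.7]],[0.6,[-0.2076,0.1535,0.147],[4.2,-41.9,10.7]]]'
python3 - <<'E'
from plan import *
f=np.array([np.cos(.2618),np.sin(.2618),0]); h=np.array([.5015,-.3526,.026])-.040*f
go(h,pose(15,42),.09);go(h,pose(15,42),0)
E
```

```text
clock: 1.03
tool_pos: [0.4167, -0.3756, 0.079]
orientation: [180.0, 42.0, -165.0]
force: [0.7, -0.5, 1.1]
opening: 0.07
gripper_force: 0.0
tcp [ 0.4168 -0.3753  0.0789] shift [-0.0001, 0.0003, 0.0003] turn [0.1, -0.0, 0.0] rows 1.0
tcp [ 0.475  -0.3597  0.012 ] shift [-0.0002, 0.0002, 0.0903] turn [0.1, -0.0, 0.0] rows 3.0
```

```bash
python3 -m pendant '[[0.6,[0,0,0.03],[0,0,0]],[0.6,[0,0,0.06],[0,0,0]],[0.6,[0,0,0.08],[0,0,0]],[0.6,[0,0,0.09],[0,0,0]],[0.6,[0,0,0.09],[0,0,0]],[-0.3,[0,0,0.09],[0,0,0]],[-0.3,[0,0,0.09],[0,0,0]],[-0.3,[0,0,0.09],[0,0,0]],[-0.3,[0,0,0.09],[0,0,0]],[-0.3,[0,0,0.09],[0,0,0]]]'
python3 -m pendant '[[-0.3,[0,0,0],[0,0,0]],[-0.3,[-0.01,0,-0.011],[0,0,0]],[-0.3,[-0.03,0,-0.033],[0,0,0]],[-0.3,[-0.06,0,-0.066],[0,0,0]],[-0.3,[-0.08,0,-0.09],[0,0,0]],[-0.3,[-0.08,0,-0.09],[0,0,0]],[-0.3,[-0.08,0,-0.09],[0,0,0]]]'
python3 - <<'E'
from plan import *
o=sensors.get_obs();print(o['opening'],o['gripper_force'],o['tool_pos'])
a=crop("top",350,180,120,120,400/120);b=crop("scene",340,150,120,120,400/120)
cv2.imwrite("pics/g1.png",np.hstack([a,b]))
R=pose(PY,42)
go(press(-.20,0,.085),R)
go(press(-.135,0,.070),R)
E
```

```text
clock: 1.87
tool_pos: [0.4751, -0.3604, 0.0138]
orientation: [-179.8, 42.1, -164.8]
force: [-3.4, 0.7, 5.9]
opening: 0.0451
gripper_force: 30.0
clock: 2.45
tool_pos: [0.475, -0.3607, 0.136]
orientation: [-179.5, 42.2, -164.6]
force: [0.1, 0.5, -3.0]
opening: 0.0451
gripper_force: 29.9
0.04506793479110728 29.934072196483612 [ 0.47496525 -0.3607098   0.13601168]
tcp [0.495  0.0157 0.071 ] shift [-0.0464, 0.357, 0.1244] turn [15.5, 0.0, 17.2] rows 10.0
tcp [0.5593 0.0065 0.056 ] shift [-0.0807, 0.3314, 0.1755] turn [15.5, 0.0, 17.2] rows 10.0
```

View pics/g1.png

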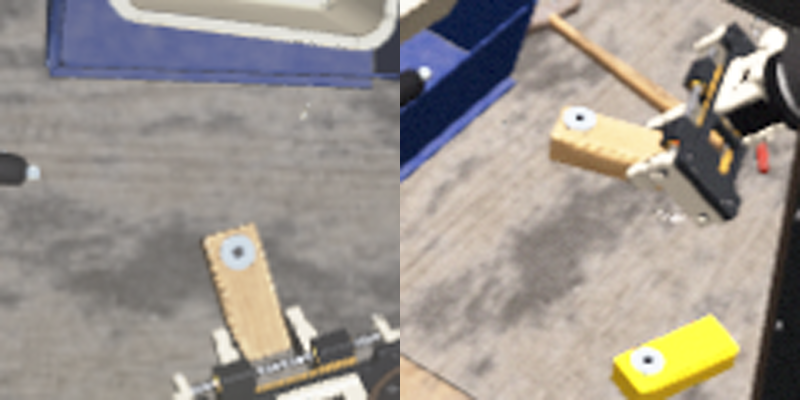

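The block is held nearly level with the nut up; the nut is at top (421.1,255.6) and scene (393.7,185.4). I triangulate it and carry the block over to the press mouth.

```bash
python3 - <<'E'
from plan import *
o1,r1=ray("top",(421.1,255.6));o2,r2=ray("scene",(393.7,185.4))
s=np.linalg.lstsq(np.c_[r1,-r2],o2-o1,rcond=None)[0];a,b=o1+s[0]*r1,o2+s[1]*r2
n=(a+b)/2;print("nut",n.round(4),(a-b).round(4));t=sensors.get_obs()['tool_pos'];print(n-t,np.linalg.norm((n-t)[:2]))
E
python3 -m pendant '[[-0.3,[-0.0,0.03,0],[3,0,3]],[-0.3,[-0.01,0.07,0.01],[6,0,6]],[-0.3,[-0.02,0.11,0.02],[9,0,10]],[-0.3,[-0.03,0.15,0.04],[12,0,13]],[-0.3,[-0.035,0.19,0.06],[15.5,0,17.2]],[-0.3,[-0.04,0.23,0.08],[15.5,0,17.2]],[-0.3,[-0.045,0.27,0.1],[15.5,0,17.2]],[-0.3,[-0.0464,0.31,0.11],[15.5,0,17.2]],[-0.3,[-0.0464,0.34,0.117],[15.5,0,17.2]],[-0.3,[-0.0464,0.357,0.117],[15.5,0,17.2]]]'
python3 -m pendant '[[-0.3,[0,0,0],[0,0,0]],[-0.3,[0,0,0],[0,0,0]],[-0.3,[0,0,0],[0,0,0]]]'
python3 - <<'E'
from plan import *
a=crop("top",240,190,110,110,400/110);b=crop("scene",250,180,110,110,400/110)
cv2.imwrite("pics/g2.png",np.hstack([a,b]))
R=pose(PY,42)
go(press(-.14,0,.070),R)
E
```

```text
nut [ 0.5356 -0.3448  0.1581] [-0.0001 -0.      0.    ]
[0.06167535 0.014719   0.02556366] 0.06340739858827718
clock: 3.38
tool_pos: [0.4828, -0.0872, 0.0505]
orientation: [180.0, 42.8, 172.1]
force: [-1.2, 0.0, -2.9]
opening: 0.0449
gripper_force: 29.9
clock: 3.63
tool_pos: [0.4829, -0.0904, 0.0519]
orientation: [180.0, 43.0, 172.0]
force: [0.5, 0.0, -1.8]
opening: 0.0445
gripper_force: 29.9
tcp [0.5544 0.0072 0.056 ] shift [-0.0437, 0.1066, 0.0363] turn [0.1, 1.0, 0.1] rows 3.0
```

View pics/g2.png

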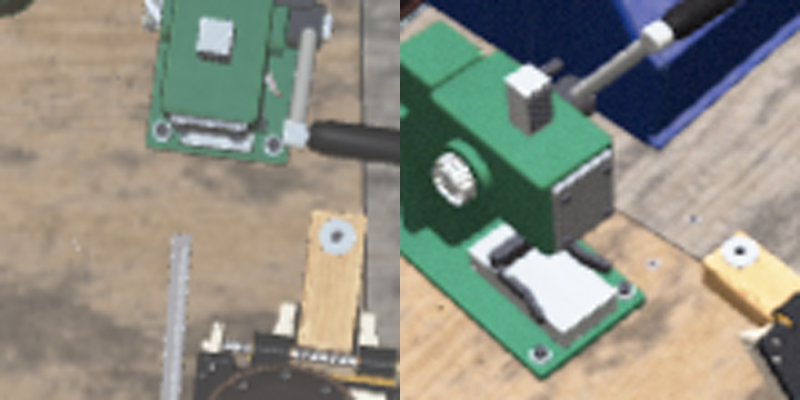

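The block is still level, with its nut at top (332.4,254.9) and scene (343.2,248.8). It is short of the goal because the joints' speed was limited.

```bash
cat >> plan.py <<'E'
def tri(u1,u2):
    o1,r1=ray("top",u1);o2,r2=ray("scene",u2)
    s=np.linalg.lstsq(np.c_[r1,-r2],o2-o1,rcond=None)[0];a,b=o1+s[0]*r1,o2+s[1]*r2
    print("gap",(a-b).round(4));return (a+b)/2
def inpress(X):
    return np.append(Ro.from_euler('z',-PY,degrees=True).as_matrix()[:2,:2]@(X[:2]-PR),X[2])
E
python3 - <<'E'
from plan import *
n=tri((332.4,254.9),(343.2,248.75));t=sensors.get_obs()['tool_pos']
print(n, inpress(n)-inpress(t), inpress(n))
# fingers' bed reference
print(proj("top",[press(0,0,.04),press(-.06,.03,.04),press(-.06,-.03,.04)]),proj("scene",[press(-.06,.03,.04),press(-.06,-.03,.04)]))
R=pose(PY,42); go(press(-.18,0,.085),R)
E
```

```text
gap [-0.0006 -0.0004 -0.    ]
[ 0.54547252 -0.09927703  0.08042221] [6.27292861e-02 3.30983979e-06 2.77542878e-02] [-0.12113941 -0.10670448  0.08042221]
[[301.73106632 210.94015145]
 [289.22179191 229.444034  ]
 [309.10305902 231.95908801]] [[295.31210597 270.96067143]
 [310.21658449 259.64370213]]
tcp [0.5148 0.0129 0.071 ] shift [-0.0247, 0.1067, -0.002] turn [0.1, 1.0, 0.1] rows 3.0
```

```bash
python3 -m pendant '[[-0.3,[-0.006,0.027,0],[0,0.5,0]],[-0.3,[-0.012,0.054,0],[0,1,0]],[-0.3,[-0.018,0.08,0],[0,1,0]],[-0.3,[-0.0247,0.1067,-0.002],[0,1,0]],[-0.3,[-0.0247,0.1067,-0.002],[0,1,0]],[-0.3,[-0.0247,0.1067,-0.002],[0,1,0]],[-0.3,[-0.0247,0.1067,-0.002],[0,1,0]]]'
python3 - <<'E'
from plan import *
R=pose(PY,42)
t=inpress(sensors.get_obs()['tool_pos']);print(t,sensors.get_obs()['orientation'])
for x,z in((-.122,.0575),(-.11,.0565),(-.063,.0555)): go(press(x,0,z)-R[:,2]*.0188,R)
E
```

```text
clock: 4.32
tool_pos: [0.5146, 0.0155, 0.0646]
orientation: [-179.7, 42.6, 172.0]
force: [0.4, -0.2, -1.9]
opening: 0.0448
gripper_force: 29.9
[-0.16798183  0.00249186  0.06462496] [-179.65396936   42.62160003  171.98979665]
tcp [0.5597 0.0065 0.0575] shift [-0.029, -0.0024, 0.0364] turn [-0.3, 0.6, 0.1] rows 2.0
tcp [0.5716 0.0048 0.0565] shift [-0.0372, -0.0023, 0.0453] turn [-0.3, 0.6, 0.1] rows 2.0
tcp [ 0.6181 -0.0019  0.0555] shift [-0.0711, -0.0023, 0.0778] turn [-0.3, 0.6, 0.1] rows 3.0
```

```bash
python3 -m pendant '[[-0.3,[-0.01,-0.0024,0.012],[0,0.5,0]],[-0.3,[-0.02,-0.0024,0.024],[0,0.6,0]],[-0.3,[-0.029,-0.0024,0.035],[0,0.6,0]],[-0.3,[-0.037,-0.0024,0.044],[0,0.6,0]],[-0.3,[-0.037,-0.0024,0.044],[0,0.6,0]],[-0.3,[-0.037,-0.0024,0.044],[0,0.6,0]],[-0.3,[-0.037,-0.0024,0.044],[0,0.6,0]]]'
python3 - <<'E'
from plan import *
R=pose(PY,42)
t=inpress(sensors.get_obs()['tool_pos']);print(t)
for x,z in((-.085,.0565),(-.063,.0545),): go(press(x,0,z)-R[:,2]*.0188,R)
E
```

```text
clock: 4.9
tool_pos: [0.5703, 0.0069, 0.0548]
orientation: [-179.5, 42.2, 172.0]
force: [-0.3, -0.4, -0.8]
opening: 0.0452
gripper_force: 29.9
[-0.11163529  0.00187776  0.05481504]
tcp [0.5964 0.0012 0.0565] shift [-0.0209, -0.0018, 0.0167] turn [-0.4, 0.2, 0.1] rows 1.0
tcp [ 0.6181 -0.0019  0.0545] shift [-0.0358, -0.0017, 0.0329] turn [-0.4, 0.2, 0.1] rows 2.0
```

```bash
python3 -m pendant '[[-0.3,[-0.008,-0.001,0.003],[0,0,0]],[-0.3,[-0.014,-0.002,0.01],[0,0,0]],[-0.3,[-0.021,-0.002,0.0167],[0,0,0]],[-0.3,[-0.028,-0.002,0.024],[0,0,0]],[-0.3,[-0.036,-0.002,0.032],[0,0,0]],[-0.3,[-0.036,-0.002,0.032],[0,0,0]],[-0.3,[-0.036,-0.002,0.032],[0,0,0]]]'
python3 - <<'E'
from plan import *
R=pose(PY,42)
t=inpress(sensors.get_obs()['tool_pos']);print(t)
for x,z in((-.06,.0545),(-.06,.0535),): go(press(x,0,z)-R[:,2]*.0188,R)
E
```

```text
clock: 5.48
tool_pos: [0.6203, 0.0002, 0.0532]
orientation: [-179.3, 42.8, 171.9]
force: [0.9, 1.2, 1.4]
opening: 0.0449
gripper_force: 30.0
[-0.0611717   0.00231503  0.05322045]
tcp [ 0.6211 -0.0023  0.0545] shift [-0.0017, -0.0023, -0.0001] turn [-0.6, 0.8, 0.0] rows 1.0
tcp [ 0.6211 -0.0023  0.0535] shift [-0.001, -0.0023, 0.0006] turn [-0.6, 0.8, 0.0] rows 1.0
```

```bash
python3 -m pendant '[[-0.3,[-0.001,0,0.001],[0,0,0]],[-0.3,[-0.002,-0.001,0.002],[0,0,0]],[-0.3,[-0.003,-0.001,0.003],[0,0,0]],[-0.3,[-0.004,-0.001,0.004],[0,0,0]],[-0.3,[-0.004,-0.001,0.004],[0,0,0]],[-0.3,[-0.004,-0.001,0.004],[0,0,0]]]'
python3 - <<'E'
from plan import *
t=inpress(sensors.get_obs()['tool_pos']);print(t)
E
```

```text
clock: 5.98
tool_pos: [0.6213, -0.0001, 0.0522]
orientation: [-179.2, 42.7, 172.1]
force: [-29.0, 5.8, 31.0]
opening: 0.0449
gripper_force: 30.1
[-0.06013778  0.0022075   0.05221591]
```

```bash
python3 -m pendant '[[-0.3,[0.003,0,-0.003],[0,0,0]],[-0.3,[0.0035,0,-0.0035],[0,0,0]],[0.4,[0.0035,0,-0.0035],[0,0,0]],[0.4,[0.0035,0,-0.0035],[0,0,0]],[0.4,[0.0035,0,-0.0035],[0,0,0]],[0.4,[0.0035,0,-0.02],[0,0,0]],[0.4,[0.0035,0,-0.05],[0,0,0]],[0.4,[0.0035,0,-0.09],[0,0,0]],[0.4,[0.0035,0,-0.12],[0,0,0]]]'
python3 -m pendant '[[0.4,[0,0,0],[0,0,0]],[0.4,[0,0,0],[0,0,0]]]'
python3 - <<'E'
from plan import *
t=inpress(sensors.get_obs()['tool_pos']);print(t)
a=crop("top",270,180,80,80,5);b=crop("scene",260,220,80,80,5)
cv2.imwrite("pics/g3.png",np.hstack([a,b]))
c=np.cos(.96)*.17;s=np.sin(.96)*.17
R=pose(PY,40)
go(press(.03-c,-.122,.172+s),R,.08);go(press(.03-c,-.122,.172+s),R)
E
```

```text
clock: 6.73
tool_pos: [0.5505, 0.0207, 0.1137]
orientation: [-176.7, 45.1, 171.9]
force: [0.9, 1.0, 1.1]
opening: 0.0616
gripper_force: 0.0
clock: 6.9
tool_pos: [0.55, 0.0206, 0.1136]
orientation: [-176.7, 45.1, 171.8]
force: [0.4, -1.4, 0.1]
opening: 0.0614
gripper_force: 0.0
[-0.13361039  0.01265712  0.11357617]
tcp [ 0.5575 -0.1164  0.3581] shift [-0.1914, -0.1432, -0.1474] turn [-3.2, 5.0, -0.1] rows 7.0
tcp [ 0.6084 -0.1237  0.2969] shift [-0.1844, -0.1387, -0.0679] turn [-3.2, 5.0, -0.1] rows 6.0
```

View pics/g3.png

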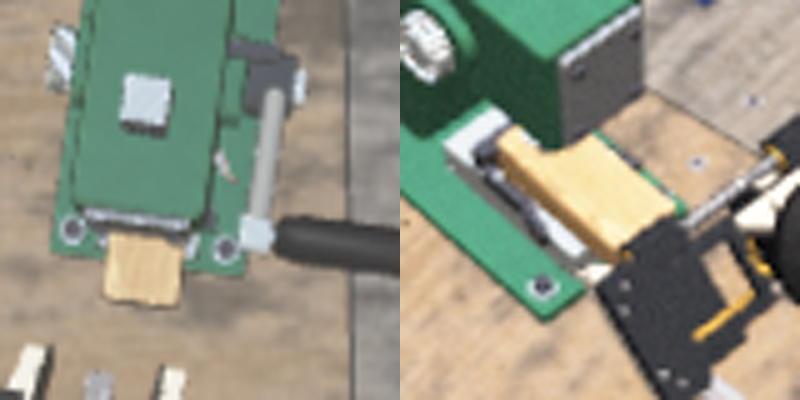

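The block lies between the guides. Its outer top edge is at about (142,300) in the crop, i.e. top (298.4,240). I check its seating, then go to the handle.

```bash
python3 - <<'E'
from plan import *
for u in((105,300),(182,303),(142,301),(110,235),(184,240)): print(inpress(at("top",np.array(u)/5+[270,180],.072)).round(4))
E
python3 -m pendant '[[0.4,[-0.026,0,-0.026],[0,1,0]],[0.4,[-0.052,0,-0.052],[0,2,0]],[0.6,[-0.08,0,-0.08],[-1,3,0]],[0.6,[-0.106,-0.02,-0.106],[-2,4,0]],[0.6,[-0.135,-0.04,-0.135],[-3.2,5,0]],[0.6,[-0.165,-0.06,-0.147],[-3.2,5,0]],[0.6,[-0.191,-0.09,-0.147],[-3.2,5,0]],[0.6,[-0.191,-0.12,-0.147],[-3.2,5,0]],[0.6,[-0.191,-0.143,-0.147],[-3.2,5,0]],[0.6,[-0.191,-0.143,-0.147],[-3.2,5,0]]]'
python3 -m pendant '[[0.6,[0,0,0],[0,0,0]],[0.6,[0,0,0],[0,0,0]],[0.6,[0,0,0],[0,0,0]]]'
python3 - <<'E'
from plan import *
c=np.cos(.96)*.17;s=np.sin(.96)*.17
R=pose(PY,40)
go(press(.03-c,-.122,.172+s),R,.08);go(press(.03-c,-.122,.172+s),R)
E
```

```text
[-0.0929  0.0188  0.072 ]
[-0.089  -0.0262  0.072 ]
[-0.0907 -0.0028  0.072 ]
[-0.0546  0.0208  0.072 ]
[-0.052  -0.0227  0.072 ]
clock: 7.83
tool_pos: [0.5867, 0.0533, 0.1654]
orientation: [-176.3, 42.4, 171.8]
force: [0.3, 0.2, -0.2]
opening: 0.07
gripper_force: 0.0
clock: 8.08
tool_pos: [0.586, 0.0536, 0.1662]
orientation: [-176.3, 42.5, 171.8]
force: [-0.0, -0.1, 0.6]
opening: 0.0697
gripper_force: 0.0
tcp [ 0.5575 -0.1164  0.3581] shift [-0.1267, -0.1813, -0.1328] turn [-3.7, 2.5, -0.1] rows 7.0
tcp [ 0.6084 -0.1237  0.2969] shift [-0.1232, -0.1761, -0.053] turn [-3.7, 2.5, -0.1] rows 6.0
```

```bash
python3 - <<'E'
from plan import *
o=sensors.get_obs();print(o['joint_pos'].round(1),o['tau'].round(1),inpress(o['tool_pos']))
E
```

```text
[ -13.7    0.3  -47.3 -173.8   -0.2   87.9] [ -0.1 -22.7  22.8  -4.9  -2.2   0. ] [-0.10271001  0.05033643  0.16620507]
```

The arm got stuck at the wrist's limits (j5≈0, j4≈-174). I build a small kinematic model (2-link arm with an offset wrist) so I can route around this.

```bash
cat > kin.py <<'E'
from plan import *
from scipy.optimize import least_squares
LO=np.array([-176,-82,-58.2,-173.8,-174.7,-.2]);LO[4]=-174.7;LO[5]=-173.6
HI=np.array([176,121.7,71.7,95.5,-.2,173.6])
r=lambda ax,d:Ro.from_euler(ax,d,degrees=True).as_matrix()
PAR=[.191,.581,.4716,.348,.191]; S4,S6,T0=-1,-1,None
def fk(q,par=PAR,s4=-1,c=-90):
    h,a2,d4,L,w=par
    phi=q[1]-q[2]
    A=r('z',q[0]); B=A@r('y',phi)@r('x',s4*q[3])
    p=np.array([0,0,h])+A@r('y',q[1])@[0,0,a2]+B@[d4,-w,0]
    C=B@r('y',-q[4])@r('x',-q[5])
    p=p+C@[L,0,0]
    # tool z = C x ; at start tool yaw = q0-90+q5 : tool x
    R=np.c_[C@[0,-1,0],C@[0,0,1],C@[1,0,0]]
    return p,R
DATA=[([-47.2046508,20.5907456,.631945026,-.0211357733,-70.137011,-16.5076656],[.2986962,-.60473751,.2256134],[179.902,-.008,-153.7195]),
([-13.7,.3,-47.3,-173.8,-.2,87.9],[.586,.0536,.1662],[-176.3,42.5,171.8])]
def ik(p,R,q0,wt=.0):
    def f(q):
        P_,R_=fk(q);return np.r_[(P_-p)*10,Ro.from_matrix(R_.T@R).as_rotvec()*3, wt*(q-q0)/100]
    s=least_squares(f,np.clip(q0,LO+.01,HI-.01),bounds=(LO,HI));return s.x,np.abs(s.fun).max()
E
python3 - <<'E'
from kin import *
for s4 in(1,-1):
  for q,p,e in DATA:
    P_,R_=fk(q,s4=s4);print(s4,(P_-p).round(4),Ro.from_matrix(R_.T@Ro.from_euler('xyz',e,degrees=True).as_matrix()).as_rotvec(degrees=True).round(1))
E
```

```text
Traceback (most recent call last):
  File "scipy/spatial/transform/_rotation.pyx", line 1143, in scipy.spatial.transform._rotation.Rotation.from_matrix
ValueError: Non-positive determinant (left-handed or null coordinate frame) in rotation matrix 0: [[ 9.99999745e-01 -2.50470355e-04 -6.68402818e-04]
 [-2.50607868e-04 -9.99999947e-01 -2.05657728e-04]
 [ 6.68351272e-04 -2.05825183e-04  9.99999755e-01]].
```

```bash
sed -i 's/C@\[0,0,1\]/C@[0,0,-1]/' kin.py
python3 - <<'E'
from kin import *
for s4 in(1,-1):
  for q,p,e in DATA:
    P_,R_=fk(q,s4=s4);print(s4,(P_-p).round(4),Ro.from_matrix(R_.T@Ro.from_euler('xyz',e,degrees=True).as_matrix()).as_rotvec(degrees=True).round(1))
# solutions for wanted poses
rng=np.random.default_rng(0)
c=lambda q:(press(.03-.17*np.cos(.96-q),-.122,.172+.17*np.sin(.96-q)))
for nm,hold,lean in(("h0",c(0),40),("h1.13",c(1.15),40),("h0v",c(0),10),("h1.13v",c(1.15),10),("nest",press(-.0755,0,.066),42),("back",press(-.16,0,.13),42),("back30",press(-.16,0,.13),30),("nest35",press(-.0755,0,.066),35)):
  R=pose(PY,lean); out=set()
  for RR in (R,R@np.diag([-1,-1,1])):
   for k in range(25):
    q,e=ik(hold+RR[:,2]*.0188,RR,rng.uniform(LO,HI))
    if e<.01: out.add(tuple(q.round(0)))
  print(nm,sorted(out))
E
```

```text
1 [0.0007 0.0001 0.0004] [-0. -0.  0.]
1 [ 0.0145 -0.0047  0.0153] [ -0.   -0.  -12.4]
-1 [0.0008 0.0003 0.0002] [-0. -0. -0.]
-1 [-0.015   0.0028 -0.0125] [ 0. -0.  0.]
h0 [(np.float64(7.0), np.float64(-7.0), np.float64(-47.0), np.float64(42.0), np.float64(-15.0), np.float64(-143.0)), (np.float64(7.0), np.float64(-7.0), np.float64(-47.0), np.float64(42.0), np.float64(-15.0), np.float64(37.0))]
h1.13 []
h0v [(np.float64(8.0), np.float64(6.0), np.float64(-11.0), np.float64(3.0), np.float64(-63.0), np.float64(-108.0)), (np.float64(8.0), np.float64(6.0), np.float64(-11.0), np.float64(3.0), np.float64(-63.0), np.float64(72.0))]
h1.13v [(np.float64(11.0), np.float64(8.0), np.float64(-34.0), np.float64(5.0), np.float64(-39.0), np.float64(-113.0)), (np.float64(11.0), np.float64(8.0), np.float64(-34.0), np.float64(5.0), np.float64(-39.0), np.float64(67.0))]
nest []
back []
back30 []
nest35 []
```

```bash
cat > q.py <<'E'
from kin import *
import kin
s=least_squares(lambda P:np.concatenate([fk(q,P)[0]-p for q,p,e in DATA]),PAR)
print(s.x.round(4),s.fun.round(4)); 
E
python3 q.py; python3 - <<'E'
import re,subprocess
o=subprocess.run(['python3','q.py'],capture_output=True,text=True).stdout
v=re.search(r'\[(.*?)\]',o).group(1).split();t=open('kin.py').read()
t=re.sub(r'PAR=\[.*?\]','PAR=['+','.join(v)+']',t);open('kin.py','w').write(t)
E
cat > sol.py <<'E'
from kin import *
rng=np.random.default_rng(0)
c=lambda q:(press(.03-.17*np.cos(.96-q),-.122,.172+.17*np.sin(.96-q)))
def sols(hold,R,n=40):
  out=[]
  for RR in (R,R@np.diag([-1,-1,1])):
   for k in range(n):
    q0=np.array([rng.uniform(-60,60),rng.uniform(-20,60),rng.uniform(-58,40),rng.uniform(-173,95),rng.uniform(-100,-1),rng.uniform(-173,173)])
    q,e=ik(hold+RR[:,2]*.0188,RR,q0)
    if e<.02 and not any(np.abs(q-x).max()<2 for x in out): out.append(q)
  return out
E
python3 - <<'E'
from sol import *
for nm,hold,lean in(("h0",c(0),40),("h.6-40",c(.6),40),("h1.13",c(1.15),40),("h1.13-20",c(1.15),20),("nest",press(-.0755,0,.066),42),("nest32",press(-.0755,0,.066),32),("back",press(-.16,0,.13),42),("back20",press(-.16,0,.13),20)):
  print(nm,[q.round().astype(int).tolist() for q in sols(hold,pose(PY,lean))])
E
```

```text
[0.1986 0.6025 0.4632 0.3788 0.1918] [-0. -0. -0. -0. -0.  0.]
h0 [[6, -8, -50, 48, -12, -149], [6, -8, -50, 48, -12, 31]]
h.6-40 []
h1.13 []
h1.13-20 [[13, 3, -48, 20, -21, -128], [13, 3, -48, 20, -21, 52]]
nest []
nest32 []
back []
back20 [[27, 3, -55, 37, -19, -159], [27, 3, -55, 37, -19, 21]]
```

```bash
python3 - <<'E'
from sol import *
q0=sensors.get_obs()['joint_pos']
R=Ro.from_euler('xyz',[-179.2,42.7,172.1],degrees=True).as_matrix()
for s in range(60):
    qi=q0+rng.normal(0,25,6) if s else q0
    q,e=ik(np.array([.6213,-.0001,.0522]),R,qi)
    if e<.05: print(q.round(1),e);break
else: print("none",q,e)
for lean in (20,24,28,30,32,34,36,38,40,44):
  for z in (.070,):
    o=sols(press(-.0755,0,z),pose(PY,lean),15)
    print(lean,[x.round().astype(int).tolist() for x in o if x[5]>-180])
E
```

```text
[ -16.5   16.   -37.2 -138.3   -7.5   54.8] 1.0491689758082712e-10
20 [[0, 14, -56, 95, -3, 167], [0, 14, -56, 95, -3, -13]]
24 []
28 []
30 []
32 []
34 []
36 []
38 []
40 []
44 [[-8, 15, -32, -117, 0, 27], [-18, 16, -39, -139, -10, 56], [-8, 15, -32, -117, 0, -153], [-18, 16, -39, -139, -10, -124]]
```

```bash
cat > route.py <<'E'
from kin import *
import json
def route(q1,n,g,q0=None,show=True):
    o=sensors.get_obs(); q0=o['joint_pos'] if q0 is None else np.array(q0,float); q1=np.array(q1,float)
    p0,R0=fk(q0); rows=[];ml=0;mr=0;pp,RR=p0,R0
    for k in range(1,n+1):
        p,R=fk(q0+(q1-q0)*k/n)
        rows.append([g,(R0.T@(p-p0)).round(3).tolist(),Ro.from_matrix(R0.T@R).as_rotvec(degrees=True).round(1).tolist()])
        ml=max(ml,np.linalg.norm(p-pp));mr=max(mr,Ro.from_matrix(RR.T@R).magnitude()*57.3);pp,RR=p,R
        if show and k in(n//2,n): print(" press tcp",inpress(p).round(3),"body",inpress(p-.14*R[:,2]).round(3),"fingers y",R[:,1].round(2))
    print(" maxstep mm",round(ml*1e3,1),"deg",round(mr,1)); return json.dumps(rows,separators=(',',':'))
E
python3 - <<'E'
from route import *; from sol import sols,c
q=sensors.get_obs()['joint_pos']
for L in(10,15,20):
  for a in (0,.4,.8,1.15): print(L,a,[x.round(1).tolist() for x in sols(c(a),pose(PY,L),8) if x[5]>0])
B=[-14,-15,-48,-160,-25,75];C=[-5,-12,-35,-90,-40,60];D=[5,-5,-15,-20,-60,65]
print(route(B,10,.6));route(C,10,.6,B);route(D,10,.6,C)
E
```

```text
10 0 [[8.6, 6.4, -11.4, 3.2, -62.6, 72.1]]
10 0.4 [[10.2, 3.4, -21.4, 3.8, -55.7, 69.8]]
10 0.8 [[11.2, 4.1, -29.8, 4.5, -46.7, 67.9]]
10 1.15 [[11.1, 8.1, -34.6, 5.3, -38.0, 66.8]]
15 0 [[9.5, 3.6, -16.4, 5.5, -55.8, 69.8]]
15 0.4 [[11.4, 0.6, -26.4, 6.6, -49.0, 66.8]]
15 0.8 [[12.4, 1.4, -35.2, 8.2, -39.6, 63.8]]
15 1.15 [[12.2, 5.6, -40.6, 10.3, -30.1, 61.3]]
20 0 [[10.6, 0.8, -21.7, 8.4, -48.8, 66.8]]
20 0.4 [[12.5, -2.1, -31.9, 10.4, -41.9, 62.7]]
20 0.8 [[13.5, -1.1, -41.3, 13.8, -31.9, 57.8]]
20 1.15 [[12.5, 3.4, -48.0, 19.8, -20.9, 51.9]]
 press tcp [-0.075  0.061  0.286] body [-0.199  0.066  0.352] fingers y [ 0.16  0.99 -0.04]
 press tcp [-0.087  0.09   0.412] body [-0.226  0.084  0.435] fingers y [ 0.09  1.   -0.03]
 maxstep mm 26.8 deg 3.9
[[0.6,[-0.021,-0.0,-0.011],[-0.0,-3.9,-0.1]],[0.6,[-0.042,0.0,-0.024],[-0.2,-7.8,-0.2]],[0.6,[-0.062,0.002,-0.038],[-0.4,-11.8,-0.3]],[0.6,[-0.082,0.003,-0.053],[-0.8,-15.6,-0.4]],[0.6,[-0.1,0.006,-0.07],[-1.3,-19.5,-0.6]],[0.6,[-0.118,0.009,-0.089],[-1.8,-23.4,-0.7]],[0.6,[-0.135,0.013,-0.108],[-2.5,-27.2,-1.0]],[0.6,[-0.15,0.018,-0.129],[-3.3,-31.0,-1.2]],[0.6,[-0.164,0.023,-0.151],[-4.3,-34.7,-1.5]],[0.6,[-0.177,0.029,-0.173],[-5.3,-38.4,-1.8]]]
 press tcp [-0.137  0.178  0.381] body [-0.263  0.12   0.399] fingers y [-0.31  0.86 -0.41]
 press tcp [-0.196  0.184  0.317] body [-0.29   0.089  0.359] fingers y [-0.6   0.44 -0.67]
 maxstep mm 23.6 deg 6.8
 press tcp [-0.202  0.111  0.284] body [-0.257  0.014  0.368] fingers y [-0.59 -0.27 -0.76]
 press tcp [-0.148 -0.033  0.317] body [-0.187 -0.084  0.442] fingers y [-0.38 -0.82 -0.44]
 maxstep mm 38.0 deg 8.4
```

```bash
python3 - <<'E'
from route import *
B0=[-14,-9.5,-57,-173,-2,87]
print(route(B0,5,.6)); B=[-14,-18,-50,-160,-25,75];print(route(B,10,.6,B0))
C=[-5,-12,-35,-90,-40,60];route(C,10,.6,B)
E
```

```text
press tcp [-0.14   0.053  0.168] body [-0.236  0.063  0.27 ] fingers y [ 0.19  0.98 -0.05]
 press tcp [-0.196  0.058  0.165] body [-0.294  0.068  0.265] fingers y [ 0.19  0.98 -0.05]
 maxstep mm 18.9 deg 0.4
[[0.6,[0.013,0.001,-0.014],[0.0,-0.4,0.1]],[0.6,[0.027,0.001,-0.027],[0.1,-0.7,0.1]],[0.6,[0.041,0.002,-0.039],[0.1,-1.1,0.2]],[0.6,[0.055,0.003,-0.051],[0.1,-1.5,0.2]],[0.6,[0.07,0.004,-0.063],[0.1,-1.9,0.3]]]
 press tcp [-0.134  0.067  0.284] body [-0.259  0.072  0.346] fingers y [ 0.16  0.99 -0.04]
 press tcp [-0.111  0.093  0.416] body [-0.25   0.087  0.436] fingers y [ 0.09  1.   -0.04]
 maxstep mm 27.6 deg 3.8
[[0.6,[-0.026,0.0,-0.005],[-0.1,-3.8,-0.1]],[0.6,[-0.052,0.001,-0.012],[-0.3,-7.7,-0.2]],[0.6,[-0.078,0.002,-0.02],[-0.6,-11.5,-0.4]],[0.6,[-0.103,0.004,-0.03],[-1.0,-15.3,-0.5]],[0.6,[-0.127,0.006,-0.042],[-1.5,-19.1,-0.7]],[0.6,[-0.151,0.01,-0.055],[-2.1,-22.8,-0.9]],[0.6,[-0.174,0.013,-0.07],[-2.8,-26.5,-1.1]],[0.6,[-0.196,0.017,-0.086],[-3.6,-30.2,-1.4]],[0.6,[-0.216,0.022,-0.103],[-4.4,-33.9,-1.7]],[0.6,[-0.236,0.027,-0.122],[-5.4,-37.5,-2.1]]]
 press tcp [-0.149  0.179  0.383] body [-0.275  0.12   0.4  ] fingers y [-0.31  0.86 -0.41]
 press tcp [-0.196  0.184  0.317] body [-0.29   0.089  0.359] fingers y [-0.6   0.44 -0.67]
 maxstep mm 22.4 deg 6.7
```

```bash
python3 -m pendant '[[0.6,[0.013,0.001,-0.014],[0,0,0]],[0.6,[0.027,0.001,-0.027],[0,-0.7,0]],[0.6,[0.041,0.002,-0.039],[0,-1.1,0]],[0.6,[0.055,0.003,-0.051],[0,-1.5,0]],[0.6,[0.07,0.004,-0.063],[0,-1.9,0]],[0.6,[0.07,0.004,-0.063],[0,-1.9,0]]]'
python3 - <<'E'
from route import *
o=sensors.get_obs();print(o['joint_pos'].round(1),inpress(o['tool_pos']).round(4),fk(o['joint_pos'])[0]-o['tool_pos'])
E
```

```text
clock: 8.58
tool_pos: [0.4904, 0.076, 0.1641]
orientation: [-176.1, 44.3, 172.2]
force: [-0.0, -0.4, 0.1]
opening: 0.0704
gripper_force: 0.0
[ -13.5   -9.9  -55.5 -168.8   -0.2   82.9] [-0.2004  0.059   0.1641] [ 9.57362149e-05 -2.25194984e-05  4.31418433e-04]
```

```bash
python3 -m pendant '[[0.6,[-0.026,0,-0.005],[0,-3.8,0]],[0.6,[-0.052,0.001,-0.012],[-0.3,-7.7,-0.2]],[0.6,[-0.078,0.002,-0.02],[-0.6,-11.5,-0.4]],[0.6,[-0.103,0.004,-0.03],[-1,-15.3,-0.5]],[0.6,[-0.127,0.006,-0.042],[-1.5,-19.1,-0.7]],[0.6,[-0.151,0.01,-0.055],[-2.1,-22.8,-0.9]],[0.6,[-0.174,0.013,-0.07],[-2.8,-26.5,-1.1]],[0.6,[-0.196,0.017,-0.086],[-3.6,-30.2,-1.4]],[0.6,[-0.216,0.022,-0.103],[-4.4,-33.9,-1.7]],[0.6,[-0.236,0.027,-0.122],[-5.4,-37.5,-2.1]]]'
python3 - <<'E'
from route import *
o=sensors.get_obs();print(o['joint_pos'].round(1),inpress(o['tool_pos']).round(4))
C=[-5,-12,-35,-90,-40,60];print(route(C,10,.6))
E
```

```text
clock: 9.42
tool_pos: [0.5829, 0.0984, 0.4172]
orientation: [-164.8, 81.6, -169.9]
force: [-0.5, -0.3, 0.0]
opening: 0.0702
gripper_force: 0.0
[ -13.9  -18.2  -49.7 -159.2  -24.8   74.4] [-0.1121  0.0943  0.4172]
 press tcp [-0.149  0.178  0.384] body [-0.275  0.12   0.4  ] fingers y [-0.31  0.86 -0.41]
 press tcp [-0.196  0.184  0.317] body [-0.29   0.089  0.359] fingers y [-0.6   0.44 -0.67]
 maxstep mm 21.9 deg 6.7
[[0.6,[0.003,0.021,-0.003],[-4.1,-1.5,-5.1]],[0.6,[0.008,0.041,-0.008],[-8.3,-3.0,-10.1]],[0.6,[0.015,0.059,-0.014],[-12.5,-4.3,-15.1]],[0.6,[0.024,0.075,-0.021],[-16.9,-5.5,-20.1]],[0.6,[0.035,0.087,-0.028],[-21.2,-6.5,-25.0]],[0.6,[0.048,0.097,-0.036],[-25.6,-7.4,-30.0]],[0.6,[0.062,0.103,-0.043],[-30.0,-8.0,-34.9]],[0.6,[0.077,0.105,-0.051],[-34.4,-8.5,-39.9]],[0.6,[0.092,0.104,-0.058],[-38.8,-8.7,-44.9]],[0.6,[0.107,0.098,-0.064],[-43.1,-8.7,-49.9]]]
```

Works well; I keep following the joint-space route.

```bash
python3 -m pendant '[[0.6,[0.003,0.021,-0.003],[-4.1,-1.5,-5.1]],[0.6,[0.008,0.041,-0.008],[-8.3,-3,-10.1]],[0.6,[0.015,0.059,-0.014],[-12.5,-4.3,-15.1]],[0.6,[0.024,0.075,-0.021],[-16.9,-5.5,-20.1]],[0.6,[0.035,0.087,-0.028],[-21.2,-6.5,-25]],[0.6,[0.048,0.097,-0.036],[-25.6,-7.4,-30]],[0.6,[0.062,0.103,-0.043],[-30,-8,-34.9]],[0.6,[0.077,0.105,-0.051],[-34.4,-8.5,-39.9]],[0.6,[0.092,0.104,-0.058],[-38.8,-8.7,-44.9]],[0.6,[0.107,0.098,-0.064],[-43.1,-8.7,-49.9]]]'
python3 - <<'E'
from route import *
from sol import c
o=sensors.get_obs();print(o['joint_pos'].round(1),inpress(o['tool_pos']).round(4))
R=pose(PY,12);h=c(0)
q,e=ik(h+R[:,2]*(.0188-.07),R,np.array([9,4,-14,4,-59,71]));print("pre",q.round(1),e)
mid=(o['joint_pos']+q)/2
print(route(mid,10,.6));route(q,10,.6,mid)
E
```

```text
clock: 10.25
tool_pos: [0.5121, 0.1987, 0.3149]
orientation: [-114.3, 42.6, -69.5]
force: [-0.0, -0.1, -0.8]
opening: 0.0701
gripper_force: 0.0
[ -4.9 -11.9 -34.9 -89.6 -40.   59.7] [-0.1963  0.1835  0.3149]
pre [   9.5    2.4   -7.8    3.9  -68.5 -108.7] 1.8381962618718717e-11
 press tcp [-0.206  0.149  0.28 ] body [-0.27   0.046  0.351] fingers y [-0.83  0.49 -0.27]
 press tcp [-0.191  0.073  0.263] body [-0.231 -0.013  0.366] fingers y [-0.76  0.64  0.11]
 maxstep mm 18.5 deg 6.0
[[0.6,[0.006,0.006,-0.002],[-3.4,-0.2,4.2]],[0.6,[0.014,0.011,-0.006],[-6.8,0.3,8.5]],[0.6,[0.022,0.015,-0.01],[-10.2,1.3,12.7]],[0.6,[0.032,0.017,-0.014],[-13.4,2.9,17.0]],[0.6,[0.043,0.018,-0.02],[-16.4,5.1,21.2]],[0.6,[0.055,0.017,-0.026],[-19.1,7.8,25.4]],[0.6,[0.068,0.014,-0.033],[-21.4,11.1,29.6]],[0.6,[0.082,0.01,-0.04],[-23.3,14.8,33.7]],[0.6,[0.095,0.003,-0.048],[-24.6,19.0,37.7]],[0.6,[0.109,-0.006,-0.056],[-25.4,23.5,41.7]]]
 press tcp [-0.146 -0.026  0.285] body [-0.174 -0.075  0.413] fingers y [-0.4   0.89  0.2 ]
 press tcp [-0.078 -0.122  0.361] body [-0.107 -0.122  0.498] fingers y [ 0.14  0.99 -0.  ]
 maxstep mm 30.5 deg 7.3
```

```bash
python3 - <<'E'
from route import *
from sol import c
o=sensors.get_obs()
R=pose(PY,12)@r('z',90);h=c(0)
for j6 in(-18,):
  q,e=ik(h+R[:,2]*(.0188-.07),R,np.array([9,4,-14,4,-59,j6]));print("pre",q.round(1),e)
  if q[5]<-60 or q[5]>30:
    R=R@np.diag([-1,-1,1]); q,e=ik(h+R[:,2]*(.0188-.07),R,np.array([9,4,-14,4,-59,j6]));print("pre",q.round(1),e)
mid=o['joint_pos']*.5+q*.5
print(route(mid,10,.6));print(route(q,10,.6,mid))
E
```

```text
pre [  9.5   2.4  -7.8   3.9 -68.5 161.3] 1.2851146850514544e-09
pre [  9.5   2.4  -7.8   3.9 -68.5 -18.7] 3.473801278590786e-12
 press tcp [-0.206  0.149  0.28 ] body [-0.27   0.046  0.351] fingers y [-0.79  0.23 -0.56]
 press tcp [-0.191  0.073  0.263] body [-0.231 -0.013  0.366] fingers y [-0.91  0.08 -0.4 ]
 maxstep mm 18.5 deg 3.7
[[0.6,[0.006,0.006,-0.002],[-3.4,-0.3,-0.3]],[0.6,[0.014,0.011,-0.006],[-6.8,-0.3,-0.5]],[0.6,[0.022,0.015,-0.01],[-10.2,0.1,-0.7]],[0.6,[0.032,0.017,-0.014],[-13.6,0.8,-0.9]],[0.6,[0.043,0.018,-0.02],[-17.0,1.8,-1.1]],[0.6,[0.055,0.017,-0.026],[-20.2,3.1,-1.3]],[0.6,[0.068,0.014,-0.033],[-23.3,4.8,-1.5]],[0.6,[0.082,0.01,-0.04],[-26.3,6.8,-1.6]],[0.6,[0.095,0.003,-0.048],[-29.1,9.1,-1.8]],[0.6,[0.109,-0.006,-0.056],[-31.7,11.7,-2.0]]]
 press tcp [-0.146 -0.026  0.285] body [-0.174 -0.075  0.413] fingers y [-0.97  0.05 -0.24]
 press tcp [-0.078 -0.122  0.361] body [-0.107 -0.122  0.498] fingers y [-0.97  0.14 -0.21]
 maxstep mm 30.5 deg 4.5
[[0.6,[0.016,-0.005,-0.01],[-2.4,2.8,0.3]],[0.6,[0.032,-0.012,-0.021],[-4.6,5.9,0.8]],[0.6,[0.048,-0.021,-0.034],[-6.4,9.3,1.3]],[0.6,[0.064,-0.032,-0.049],[-8.0,12.8,1.9]],[0.6,[0.078,-0.045,-0.064],[-9.3,16.6,2.5]],[0.6,[0.092,-0.059,-0.081],[-10.2,20.5,3.2]],[0.6,[0.104,-0.075,-0.099],[-10.7,24.6,4.0]],[0.6,[0.115,-0.093,-0.118],[-10.9,28.8,4.8]],[0.6,[0.124,-0.112,-0.139],[-10.6,33.1,5.7]],[0.6,[0.132,-0.133,-0.16],[-10.0,37.5,6.6]]]
```

```bash
python3 - <<'E'
from route import *
from sol import c
o=sensors.get_obs()
R=pose(PY,12)@r('z',-90);h=c(0)
q,e=ik(h+R[:,2]*(.0188-.12),R,np.array([9,4,-14,4,-59,-18]));print("pre",q.round(1),e)
mid=o['joint_pos']*.5+q*.5;mid[1]-=5
print(mid,route(mid,10,.6));route(q,10,.6,mid)
E
```

```text
pre [  9.8   0.8  -3.2   3.8 -74.5 -18.6] 6.661338147750939e-15
 press tcp [-0.21   0.155  0.316] body [-0.276  0.05   0.382] fingers y [-0.76  0.22 -0.61]
 press tcp [-0.201  0.081  0.332] body [-0.248 -0.009  0.428] fingers y [-0.87  0.05 -0.49]
 maxstep mm 19.2 deg 3.4
[  2.47691669 -10.53876217 -19.08322935 -42.88196243 -57.26131926
  20.54760574] [[0.6,[-0.0,0.002,-0.004],[-3.0,-0.8,-0.8]],[0.6,[0.001,0.003,-0.009],[-6.1,-1.3,-1.5]],[0.6,[0.003,0.003,-0.015],[-9.3,-1.4,-2.3]],[0.6,[0.008,0.001,-0.022],[-12.4,-1.2,-2.9]],[0.6,[0.013,-0.001,-0.029],[-15.4,-0.5,-3.6]],[0.6,[0.02,-0.006,-0.038],[-18.4,0.5,-4.2]],[0.6,[0.027,-0.012,-0.047],[-21.2,1.9,-4.8]],[0.6,[0.036,-0.02,-0.057],[-23.9,3.7,-5.3]],[0.6,[0.045,-0.031,-0.067],[-26.3,5.9,-5.8]],[0.6,[0.054,-0.043,-0.079],[-28.5,8.4,-6.3]]]
 press tcp [-0.155 -0.02   0.343] body [-0.186 -0.072  0.469] fingers y [-0.96  0.02 -0.29]
 press tcp [-0.089 -0.122  0.41 ] body [-0.118 -0.122  0.547] fingers y [-0.97  0.14 -0.21]
 maxstep mm 29.8 deg 4.9
```

```bash
python3 -m pendant '[[0.6,[0,0.002,-0.004],[-3,-0.8,-0.8]],[0.6,[0.001,0.003,-0.009],[-6.1,-1.3,-1.5]],[0.6,[0.003,0.003,-0.015],[-9.3,-1.4,-2.3]],[0.6,[0.008,0.001,-0.022],[-12.4,-1.2,-2.9]],[0.6,[0.013,-0.001,-0.029],[-15.4,-0.5,-3.6]],[0.6,[0.02,-0.006,-0.038],[-18.4,0.5,-4.2]],[0.6,[0.027,-0.012,-0.047],[-21.2,1.9,-4.8]],[0.6,[0.036,-0.02,-0.057],[-23.9,3.7,-5.3]],[0.6,[0.045,-0.031,-0.067],[-26.3,5.9,-5.8]],[0.6,[0.054,-0.043,-0.079],[-28.5,8.4,-6.3]]]'
python3 - <<'E'
from route import *
print(sensors.get_obs()['joint_pos'].round(1));print(route([9.8,.8,-3.2,3.8,-74.5,-18.6],10,.6))
E
```

```text
clock: 11.08
tool_pos: [0.4926, 0.0964, 0.3318]
orientation: [-144.9, 32.6, -72.8]
force: [0.6, -0.0, 0.4]
opening: 0.0699
gripper_force: 0.0
[  2.3 -10.6 -19.1 -43.  -57.3  20.4]
 press tcp [-0.155 -0.021  0.344] body [-0.187 -0.073  0.47 ] fingers y [-0.96  0.02 -0.29]
 press tcp [-0.088 -0.122  0.411] body [-0.118 -0.122  0.548] fingers y [-0.97  0.14 -0.21]
 maxstep mm 29.8 deg 4.9
[[0.6,[0.018,-0.004,-0.009],[-2.9,2.8,0.6]],[0.6,[0.035,-0.01,-0.019],[-5.6,6.0,1.4]],[0.6,[0.053,-0.018,-0.03],[-8.0,9.4,2.2]],[0.6,[0.07,-0.028,-0.043],[-10.0,13.1,3.1]],[0.6,[0.087,-0.039,-0.058],[-11.8,17.0,4.1]],[0.6,[0.103,-0.053,-0.073],[-13.2,21.1,5.1]],[0.6,[0.118,-0.068,-0.09],[-14.2,25.4,6.2]],[0.6,[0.131,-0.085,-0.108],[-14.9,29.9,7.4]],[0.6,[0.143,-0.103,-0.127],[-15.1,34.5,8.5]],[0.6,[0.152,-0.123,-0.147],[-14.9,39.3,9.8]]]
```

```bash
python3 -m pendant '[[0.6,[0.018,-0.004,-0.009],[-2.9,2.8,0.6]],[0.6,[0.035,-0.01,-0.019],[-5.6,6,1.4]],[0.6,[0.053,-0.018,-0.03],[-8,9.4,2.2]],[0.6,[0.07,-0.028,-0.043],[-10,13.1,3.1]],[0.6,[0.087,-0.039,-0.058],[-11.8,17,4.1]],[0.6,[0.103,-0.053,-0.073],[-13.2,21.1,5.1]],[0.6,[0.118,-0.068,-0.09],[-14.2,25.4,6.2]],[0.6,[0.131,-0.085,-0.108],[-14.9,29.9,7.4]],[0.6,[0.143,-0.103,-0.127],[-15.1,34.5,8.5]],[0.6,[0.152,-0.123,-0.147],[-14.9,39.3,9.8]]]'
python3 - <<'E'
from route import *
from sol import c
R=pose(PY,12)@r('z',-90)
go(c(0),R,.06);go(c(0),R,-.003)
E
```

```text
clock: 11.92
tool_pos: [0.5762, -0.1199, 0.411]
orientation: [-167.9, -0.0, -98.3]
force: [-0.8, -0.1, 0.3]
opening: 0.0701
gripper_force: 0.0
tcp [ 0.5879 -0.1208  0.3516] shift [-0.0008, 0.001, 0.0605] turn [-0.1, -0.0, -0.2] rows 2.0
tcp [ 0.6009 -0.1227  0.2899] shift [-0.0009, 0.0011, 0.1235] turn [-0.1, -0.0, -0.2] rows 3.0
```

```bash
python3 -m pendant '[[0.6,[-0.001,0.001,0.03],[0,0,0]],[0.6,[-0.001,0.001,0.06],[0,0,0]],[0.6,[-0.001,0.001,0.09],[0,0,0]],[0.6,[-0.001,0.001,0.115],[0,0,0]],[0.6,[-0.001,0.001,0.122],[0,0,0]],[0.6,[-0.001,0.001,0.122],[0,0,0]]]'
python3 -m pendant '[[-0.8,[0,0,0],[0,0,0]],[-0.8,[0,0,0],[0,0,0]],[-0.8,[0,0,0],[0,0,0]],[-0.8,[0,0,0],[0,0,0]],[-0.8,[0,0,0],[0,0,0]],[-0.8,[0,0,0],[0,0,0]]]'
python3 - <<'E'
from route import *
from sol import c
b=crop("scene",280,130,100,75,8)
cv2.imwrite("pics/g4.png",b)
R=pose(PY,12)@r('z',-90)
go(c(0),R)
E
```

```text
clock: 12.42
tool_pos: [0.5997, -0.1212, 0.2886]
orientation: [-168.1, 0.1, -98.2]
force: [0.7, -0.7, 1.3]
opening: 0.07
gripper_force: 0.0
clock: 12.92
tool_pos: [0.6007, -0.1211, 0.2915]
orientation: [-167.8, 0.2, -98.2]
force: [0.1, 0.2, 0.4]
opening: 0.0361
gripper_force: 0.0
tcp [ 0.6003 -0.1226  0.2929] shift [0.0015, -0.0001, -0.0016] turn [-0.2, 0.2, -0.1] rows 1.0
```

View pics/g4.png

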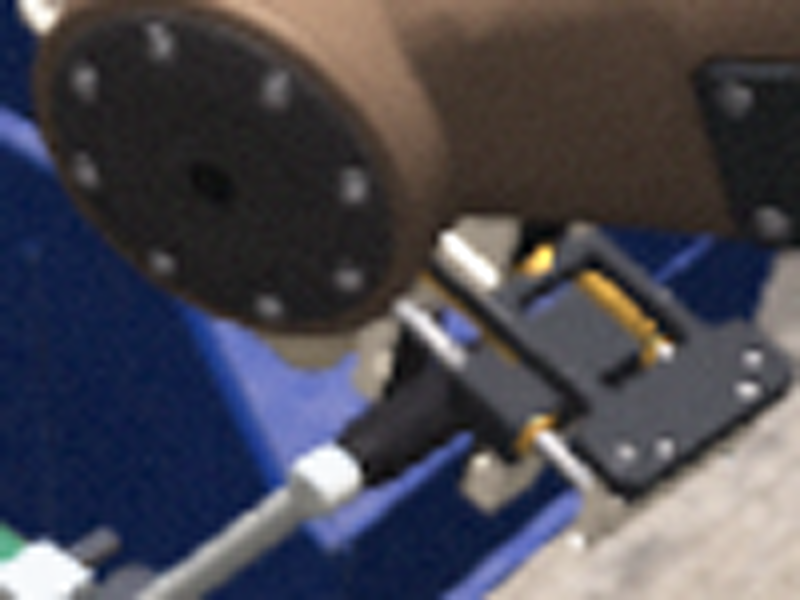

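The handle is between the two fingers (pixels (375,370) and (490,490) in the crop), which are still closing.

```bash
python3 -m pendant '[[-0.9,[0,0,0],[0,0,0]],[-0.9,[0,0,0],[0,0,0]],[-0.9,[0,0,0],[0,0,0]],[-0.9,[0,0,0],[0,0,0]],[-0.9,[0,0,0],[0,0,0]]]'
python3 - <<'E'
from route import *
from sol import c
o=sensors.get_obs();R0=Ro.from_euler('xyz',o['orientation'],degrees=True).as_matrix()
h=o['tool_pos']-.0188*R0[:,2];print(inpress(h),inpress(c(0)))
for a in np.arange(.1,1.25,.1).tolist()+[1.15,1.18]: print(round(a,2),(R0.T@(c(a)-c(0))).round(4).tolist())
E
```

```text
clock: 13.38
tool_pos: [0.6011, -0.1212, 0.2913]
orientation: [-167.8, 0.2, -98.2]
force: [2.4, -0.5, 2.3]
opening: 0.0239
gripper_force: 30.0
[-0.0669702  -0.12056923  0.30963303] [-0.0674984  -0.122       0.31126257]
0.1 [0.0, 0.0153, 0.0074]
0.2 [0.0001, 0.0298, 0.0162]
0.3 [0.0001, 0.0434, 0.0265]
0.4 [0.0001, 0.0558, 0.038]
0.5 [0.0002, 0.0671, 0.0508]
0.6 [0.0002, 0.077, 0.0646]
0.7 [0.0003, 0.0855, 0.0793]
0.8 [0.0003, 0.0925, 0.0948]
0.9 [0.0004, 0.0979, 0.1109]
1.0 [0.0004, 0.1016, 0.1275]
1.1 [0.0005, 0.1037, 0.1443]
1.2 [0.0005, 0.1041, 0.1613]
1.15 [0.0005, 0.1041, 0.1528]
1.18 [0.0005, 0.1041, 0.1579]
```

```bash
python3 -m pendant '[[-0.9,[0,0.0076,0.0036],[0,0,0]],[-0.9,[0,0.0153,0.0074],[0,0,0]],[-0.9,[0,0.0226,0.0117],[0,0,0]],[-0.9,[0,0.0298,0.0162],[0,0,0]],[-0.9,[0,0.0367,0.0212],[0,0,0]],[-0.9,[0,0.0434,0.0265],[0,0,0]],[-0.9,[0,0.0497,0.0321],[0,0,0]],[-0.9,[0,0.0558,0.038],[0,0,0]],[-0.9,[0,0.0616,0.0443],[0,0,0]],[-0.9,[0,0.0671,0.0508],[0,0,0]]]'
cat > lv.py <<'E'
from route import *
from sol import c
o=sensors.get_obs();R0=Ro.from_euler('xyz',o['orientation'],degrees=True).as_matrix()
h=inpress(o['tool_pos']-.0188*R0[:,2]);d=h-[.03,0,.172]
a=.96-np.arctan2(d[2],-d[0]);print("q",a.round(3),"rad",np.hypot(d[0],d[2]).round(4),o['joint_pos'].round(1),"Fpress",inpress(np.append(o['force'][:2]+PR,o['force'][2])).round(1))
R=pose(PY,12)@r('z',-90); w=Ro.from_matrix(R0.T@R).as_rotvec(degrees=True).round(1);print("turn",w)
import sys
for b in map(float,sys.argv[1:]):
    x=.03-.17*np.cos(.96-b);z=.172+.17*np.sin(.96-b)
    print(b,(R0.T@(press(x,h[1],z)-press(*h))).round(4).tolist())
E
python3 lv.py .6 .7 .8 .9 1.0 1.1
```

```text
clock: 14.22
tool_pos: [0.5471, -0.1133, 0.2271]
orientation: [-167.7, 0.2, -98.1]
force: [10.8, -4.8, 0.0]
opening: 0.0243
gripper_force: 30.0
q 0.509 rad 0.1685 [ 11.1   2.  -26.1   5.1 -50.3 -22.1] Fpress [11.4 -3.2  0. ]
turn [-0.3  0.2 -0. ]
0.6 [0.0, 0.0102, 0.0117]
0.7 [0.0001, 0.0188, 0.0264]
0.8 [0.0001, 0.0258, 0.0419]
0.9 [0.0002, 0.0312, 0.058]
1.0 [0.0002, 0.035, 0.0745]
1.1 [0.0003, 0.0371, 0.0914]
```

```bash
python3 -m pendant '[[-0.9,[0,0.0055,0.006],[0,0,0]],[-0.9,[0,0.0102,0.0117],[0,0,0]],[-0.9,[0,0.0147,0.019],[0,0,0]],[-0.9,[0,0.0188,0.0264],[0,0,0]],[-0.9,[0,0.0225,0.034],[0,0,0]],[-0.9,[0,0.0258,0.0419],[0,0,0]],[-0.9,[0,0.0272,0.046],[0,0,0]],[-0.9,[0,0.0287,0.05],[0,0,0]],[-0.9,[0,0.03,0.054],[0,0,0]],[-0.9,[0,0.0312,0.058],[0,0,0]]]'
python3 lv.py 1.0 1.05 1.1 1.15 1.2 1.25
```

```text
clock: 15.05
tool_pos: [0.5308, -0.1109, 0.1663]
orientation: [-167.5, 0.1, -98.1]
force: [6.7, -6.5, 10.5]
opening: 0.0242
gripper_force: 30.0
q 0.885 rad 0.1685 [ 11.9   3.6 -33.7   6.3 -41.1 -24.3] Fpress [ 7.5 -5.5 10.5]
turn [-0.5  0.2  0. ]
1.0 [0.0, 0.006, 0.0186]
1.05 [0.0001, 0.0073, 0.027]
1.1 [0.0001, 0.0082, 0.0355]
1.15 [0.0001, 0.0086, 0.0439]
1.2 [0.0001, 0.0087, 0.0524]
1.25 [0.0002, 0.0083, 0.0609]
```

```bash
python3 -m pendant '[[-0.9,[0,0.002,0.006],[0,0,0]],[-0.9,[0,0.004,0.0125],[0,0,0]],[-0.9,[0,0.0055,0.0186],[0,0,0]],[-0.9,[0,0.0065,0.023],[0,0,0]],[-0.9,[0,0.007,0.027],[0,0,0]],[-0.9,[0,0.0075,0.031],[0,0,0]],[-0.9,[0,0.0078,0.0355],[0,0,0]],[-0.9,[0,0.008,0.04],[0,0,0]],[-0.9,[0,0.008,0.044],[0,0,0]],[-0.9,[0,0.008,0.044],[0,0,0]]]'
python3 lv.py 1.15 1.2 1.25 1.3
```

```text
clock: 15.88
tool_pos: [0.533, -0.1111, 0.1218]
orientation: [-167.4, 0.2, -98.1]
force: [6.1, -9.7, 13.7]
opening: 0.0243
gripper_force: 30.0
q 1.15 rad 0.169 [ 11.7   6.8 -37.3   7.3 -34.2 -25.5] Fpress [ 7.4 -8.8 13.7]
turn [-0.6  0.2  0. ]
1.15 [-0.0, 0.001, 0.0]
1.2 [0.0, 0.0011, 0.0085]
1.25 [0.0, 0.0007, 0.017]
1.3 [0.0001, -0.0001, 0.0255]
```

```bash
python3 -m pendant '[[-0.9,[0,0,0.002],[0,0,0]],[-0.9,[0,0,0.004],[0,0,0]],[-0.9,[0,0,0.004],[0,0,0]]]'; python3 lv.py; python3 -m pendant '[[-0.9,[0,0,0.002],[0,0,0]],[-0.9,[0,0,0.004],[0,0,0]],[-0.9,[0,0,0.004],[0,0,0]]]'
python3 lv.py
```

```text
clock: 16.13
tool_pos: [0.5337, -0.1112, 0.1186]
orientation: [-167.4, 0.2, -98.1]
force: [2.8, -9.2, 20.6]
opening: 0.024
gripper_force: 30.0
q 1.169 rad 0.1689 [ 11.7   7.1 -37.5   7.4 -33.7 -25.6] Fpress [ 4.1 -8.7 20.6]
turn [-0.6  0.2  0. ]
clock: 16.38
tool_pos: [0.5345, -0.1113, 0.1153]
orientation: [-167.4, 0.1, -98.1]
force: [-0.7, -7.1, 28.9]
opening: 0.0244
gripper_force: 30.0
q 1.189 rad 0.1688 [ 11.7   7.5 -37.7   7.5 -33.1 -25.6] Fpress [ 0.3 -7.1 28.9]
turn [-0.6  0.2  0. ]
```

The force climbs stiffly from 13.7 N to 29 N with only about 3 mm of movement per step, so the nut is home. Now I let the lever up slowly.

```bash
python3 lv.py 1.15 1.1 1.05 1.0 .95 .9 .85 .8 .75 .7 | tail -10
```

```text
1.15 [-0.0, 0.0011, -0.0066]
1.1 [-0.0, 0.0006, -0.0151]
1.05 [-0.0001, -0.0003, -0.0236]
1.0 [-0.0001, -0.0016, -0.032]
0.95 [-0.0001, -0.0033, -0.0403]
0.9 [-0.0001, -0.0055, -0.0485]
0.85 [-0.0002, -0.008, -0.0566]
0.8 [-0.0002, -0.011, -0.0646]
0.75 [-0.0002, -0.0143, -0.0724]
0.7 [-0.0002, -0.0181, -0.08]
```

```bash
python3 -m pendant '[[-0.9,[0,0.001,-0.0066],[0,0,0]],[-0.9,[0,0.0006,-0.0151],[0,0,0]],[-0.9,[0,-0.0003,-0.0236],[0,0,0]],[-0.9,[0,-0.0016,-0.032],[0,0,0]],[-0.9,[0,-0.0033,-0.0403],[0,0,0]],[-0.9,[0,-0.0055,-0.0485],[0,0,0]],[-0.9,[0,-0.008,-0.0566],[0,0,0]],[-0.9,[0,-0.011,-0.0646],[0,0,0]],[-0.9,[0,-0.0143,-0.0724],[0,0,0]],[-0.9,[0,-0.0181,-0.08],[0,0,0]]]'
python3 lv.py .7 .65 .6 .55 .5 .45 .4 .35 .3 .25 .2
```

```text
clock: 17.22
tool_pos: [0.5356, -0.1115, 0.1961]
orientation: [-167.4, 0.2, -98.1]
force: [16.1, -9.0, -0.4]
opening: 0.024
gripper_force: 30.0
q 0.706 rad 0.1687 [ 11.7   2.3 -30.5   5.8 -45.4 -23.4] Fpress [17.2 -6.7 -0.4]
turn [-0.6  0.2  0. ]
0.7 [-0.0, 0.0007, -0.0015]
0.65 [-0.0, -0.0034, -0.0089]
0.6 [-0.0, -0.0079, -0.0161]
0.55 [-0.0001, -0.0127, -0.0231]
0.5 [-0.0001, -0.0179, -0.0298]
0.45 [-0.0001, -0.0234, -0.0363]
0.4 [-0.0001, -0.0292, -0.0425]
0.35 [-0.0001, -0.0354, -0.0484]
0.3 [-0.0002, -0.0418, -0.054]
0.25 [-0.0002, -0.0485, -0.0592]
0.2 [-0.0002, -0.0554, -0.0641]
```

```bash
python3 -m pendant '[[-0.9,[0,-0.0044,-0.0089],[0,0,0]],[-0.9,[0,-0.0094,-0.0161],[0,0,0]],[-0.9,[0,-0.0147,-0.0231],[0,0,0]],[-0.9,[0,-0.02,-0.0298],[0,0,0]],[-0.9,[0,-0.0256,-0.0363],[0,0,0]],[-0.9,[0,-0.0315,-0.0425],[0,0,0]],[-0.9,[0,-0.0376,-0.0484],[0,0,0]],[-0.9,[0,-0.044,-0.054],[0,0,0]],[-0.9,[0,-0.0507,-0.0592],[0,0,0]],[-0.9,[0,-0.0576,-0.0641],[0,0,0]]]'
python3 lv.py .15 .1 .07 .04 .02 0
```

```text
clock: 18.05
tool_pos: [0.5745, -0.1173, 0.2678]
orientation: [-167.8, 0.2, -98.2]
force: [6.2, -2.5, -1.5]
opening: 0.0238
gripper_force: 30.0
q 0.215 rad 0.1684 [ 10.    3.3 -18.9   4.4 -56.2 -20.2] Fpress [ 6.4 -1.6 -1.5]
turn [-0.2  0.1 -0.1]
0.15 [-0.0, -0.0083, -0.0074]
0.1 [-0.0, -0.0157, -0.0117]
0.07 [-0.0001, -0.0202, -0.014]
0.04 [-0.0001, -0.0248, -0.0163]
0.02 [-0.0001, -0.0279, -0.0177]
0.0 [-0.0001, -0.031, -0.019]
```

```bash
python3 -m pendant '[[-0.9,[0,-0.005,-0.004],[0,0,0]],[-0.9,[0,-0.0095,-0.0074],[0,0,0]],[-0.9,[0,-0.0135,-0.0097],[0,0,0]],[-0.9,[0,-0.0175,-0.0117],[0,0,0]],[-0.9,[0,-0.022,-0.014],[0,0,0]],[-0.9,[0,-0.026,-0.0163],[0,0,0]],[-0.9,[0,-0.0295,-0.0177],[0,0,0]],[-0.9,[0,-0.032,-0.019],[0,0,0]],[-0.9,[0,-0.033,-0.02],[0,0,0]],[-0.9,[0,-0.033,-0.02],[0,0,0]]]'
python3 lv.py 0
```

```text
clock: 18.88
tool_pos: [0.6017, -0.1212, 0.2921]
orientation: [-168.0, 0.2, -98.2]
force: [9.1, -2.9, -6.5]
opening: 0.024
gripper_force: 30.0
q -0.003 rad 0.1687 [  9.    5.4 -13.3   3.9 -59.9 -18.8] Fpress [ 9.4 -1.6 -6.5]
turn [-0.   0.1 -0.1]
0.0 [-0.0, 0.001, -0.001]
```

```bash
python3 -m pendant '[[-0.9,[0,0.0005,0],[0,0,0]],[0.6,[0,0.0005,0],[0,0,0]],[0.6,[0,0.0005,0],[0,0,0]],[0.6,[0,0.0005,0],[0,0,0]],[0.6,[0,0.0005,-0.03],[0,0,0]],[0.6,[0,0.0005,-0.06],[0,0,0]],[0.6,[0,0.0005,-0.09],[0,0,0]],[0.6,[0,0.0005,-0.12],[0,0,0]],[0.6,[0,0.0005,-0.12],[0,0,0]]]'
python3 - <<'E'
from sol import *
print(sensors.get_obs()['joint_pos'].round(1),sensors.get_obs()['opening'])
tr=lambda x,y,z:np.append(np.array([.5001,.3198])+r('z',-2.2)[:2,:2]@[x,y],z)
for lean in(42,44,46,48):
  R=pose(PY,lean)
  for nm,h in(("nest",press(-.0775,0,.066)),("out",press(-.2,0,.075)),("outhi",press(-.2,0,.2))):
    print(lean,nm,[x.round().astype(int).tolist() for x in sols(h,R,15) if x[5]>-60])
  for yw in(-20,0,20): print(lean,"tray",yw,[x.round().astype(int).tolist() for x in sols(tr(-.02,.05,.032),pose(yw,lean),15) if x[5]>-60])
E
```

```text
clock: 19.63
tool_pos: [0.5768, -0.1185, 0.4187]
orientation: [-167.4, 0.2, -98.2]
force: [0.6, 0.1, 2.0]
opening: 0.0684
gripper_force: 0.0
[  9.9   0.5  -2.7   3.8 -74.8 -18.7] 0.06837151459335203
42 nest []
42 out [[-11, 5, -44, -121, -2, 33]]
42 outhi []
42 tray -20 [[60, 27, -56, 92, -41, 101]]
42 tray 0 []
42 tray 20 []
44 nest [[-8, 15, -32, -116, 0, 26], [-20, 16, -41, -143, -13, 62]]
44 out [[-24, 6, -53, -138, -16, 60]]
44 outhi []
44 tray -20 [[60, 28, -56, 94, -43, 99]]
44 tray 0 []
44 tray 20 []
46 nest []
46 out [[-28, 9, -57, -144, -25, 70]]
46 outhi []
46 tray -20 [[61, 29, -57, 95, -45, 97]]
46 tray 0 []
46 tray 20 []
48 nest [[-24, 19, -49, -154, -27, 77]]
48 out []
48 outhi []
48 tray -20 [[62, 29, -57, 95, -48, 95]]
48 tray 0 []
48 tray 20 []
```

```bash
cat > s2.py <<'E'
from sol import *
tr=lambda x,y,z:np.append(np.array([.5001,.3198])+r('z',-2.2)[:2,:2]@[x,y],z)
def S(h,R,n=60):
  out=[]
  for k in range(n):
    q0=np.array([rng.uniform(-70,90),rng.uniform(-20,60),rng.uniform(-58,20),rng.uniform(-173,95),rng.uniform(-90,-1),rng.uniform(-173,173)])
    q,e=ik(h+R[:,2]*.0188,R,q0)
    if e<.02 and not any(np.abs(q-x).max()<2 for x in out): out.append(q)
  return [x.round(1).tolist() for x in out]
E
python3 - <<'E'
from s2 import *
for lean in(42,45):
  print(lean,"nest",S(press(-.0775,0,.066),pose(PY,lean)));print("out",S(press(-.2,0,.075),pose(PY,lean)));print("outhi",S(press(-.2,0,.15),pose(PY,lean)))
  for yw in(-20,10,40,70): print("tray",yw,S(tr(-.02,.05,.032),pose(yw,lean),40))
E
```

```text
42 nest []
out [[-11.1, 4.7, -44.3, -120.9, -2.2, 33.1]]
outhi []
tray -20 [[59.7, 26.9, -56.0, 92.4, -41.2, 100.6]]
tray 10 []
tray 40 [[39.8, 18.9, -28.9, -82.5, -0.2, -7.3]]
tray 70 [[28.6, 22.0, -23.7, -70.2, -28.0, 11.0]]
45 nest [[-21.3, 17.0, -43.5, -147.3, -17.3, 67.9]]
out [[-26.1, 7.4, -55.3, -141.3, -20.5, 66.0]]
outhi []
tray -20 [[60.5, 28.1, -56.5, 94.1, -44.4, 97.6]]
tray 10 []
tray 40 [[19.6, 20.8, -34.8, -121.0, -16.7, 46.8]]
tray 70 [[24.4, 23.0, -24.1, -76.8, -31.2, 20.5]]
```

```bash
python3 - <<'E'
from s2 import *
for yw in(-30,-8,15):
  for p in((.47,-.18),(.5,-.12),(.52,-.2)): print(yw,p,S(np.array([*p,.028]),pose(yw,45),40))
# entry chain: lean 45 retreat along -z tool from nest
R=pose(PY,45);q=np.array([-21.3,17,-43.5,-147.3,-17.3,67.9])
for b in(0,.03,.06,.09,.12): 
  q,e=ik(press(-.0775,0,.068)+R[:,2]*(.0188-b),R,q);print(b,q.round(1),round(e,3))
for x,z in((-.1,.07),(-.14,.075),(-.17,.08),(-.2,.08),(-.2,.1)):
  q2,e=ik(press(x,0,z)+R[:,2]*.0188,R,np.array([-21.3,17,-43.5,-147.3,-17.3,67.9]));print(x,q2.round(1),round(e,3))
E
```

```text
-30 (0.47, -0.18) []
-30 (0.5, -0.12) []
-30 (0.52, -0.2) [[-48.5, 23.4, -55.7, -156.8, -34.7, 83.9]]
-8 (0.47, -0.18) [[-45.0, 17.0, -42.0, -105.8, -26.3, 45.6]]
-8 (0.5, -0.12) [[-40.5, 18.1, -45.7, -120.3, -26.1, 57.4]]
-8 (0.52, -0.2) [[-39.3, 18.9, -35.6, -102.7, -22.1, 36.9]]
15 (0.47, -0.18) [[-41.4, 19.7, -33.4, -79.2, -36.9, 33.4]]
15 (0.5, -0.12) [[-33.5, 18.8, -34.9, -85.5, -32.1, 33.3]]
15 (0.52, -0.2) [[-37.8, 21.9, -28.1, -77.3, -35.3, 27.5]]
0 [ -21.    16.7  -43.  -146.5  -16.6   66.7] 0.0
0.03 [ -12.8   11.   -36.4 -125.6   -4.    38.9] 0.002
0.06 [ -12.4    7.1  -38.6 -126.4   -2.9   39.4] 0.055
0.09 [ -12.     3.2  -40.6 -127.8   -1.5   40.4] 0.108
0.12 [ -12.1   -0.9  -43.  -131.2   -0.2   43.9] 0.156
-0.1 [ -21.9   15.1  -45.5 -146.2  -17.6   67.3] 0.0
-0.14 [ -23.1   11.6  -49.1 -144.   -18.    66. ] 0.0
-0.17 [ -23.3    8.3  -50.9 -140.5  -16.9   62.6] 0.0
-0.2 [ -24.4    5.9  -53.6 -138.7  -17.5   61.8] 0.0
-0.2 [  -8.9    1.1  -44.  -117.8   -0.5   28.3] 0.009
```

```bash
python3 - <<'E'
from route import *
q0=sensors.get_obs()['joint_pos'];E=np.array([-24.4,5.9,-53.6,-138.7,-17.5,61.8])
for k in np.arange(0,1.01,.1):
    q=q0+(E-q0)*k;p,R=fk(q);print(round(k,1),q.round(0).tolist(),"tcp",inpress(p).round(3),"body",inpress(p-.14*R[:,2]).round(3),R[:,1].round(2))
E
```

```text
0.0 [10.0, 1.0, -3.0, 4.0, -75.0, -19.0] tcp [-0.088 -0.121  0.419] body [-0.118 -0.122  0.555] [-0.97  0.14 -0.22]
0.1 [6.0, 1.0, -8.0, -10.0, -69.0, -11.0] tcp [-0.117 -0.069  0.331] body [-0.14  -0.1    0.466] [-0.98  0.14 -0.17]
0.2 [3.0, 2.0, -13.0, -25.0, -63.0, -3.0] tcp [-0.146 -0.015  0.268] body [-0.167 -0.072  0.393] [-0.97  0.18 -0.15]
0.3 [-0.0, 2.0, -18.0, -39.0, -58.0, 5.0] tcp [-0.166  0.036  0.225] body [-0.194 -0.043  0.337] [-0.95  0.27 -0.16]
0.4 [-4.0, 3.0, -23.0, -53.0, -52.0, 14.0] tcp [-0.174  0.076  0.199] body [-0.216 -0.016  0.296] [-0.9   0.4  -0.16]
0.5 [-7.0, 3.0, -28.0, -67.0, -46.0, 22.0] tcp [-0.171  0.101  0.182] body [-0.232  0.007  0.265] [-0.81  0.56 -0.15]
0.6 [-11.0, 4.0, -33.0, -82.0, -40.0, 30.0] tcp [-0.162  0.107  0.168] body [-0.243  0.021  0.242] [-0.68  0.72 -0.13]
0.7 [-14.0, 4.0, -38.0, -96.0, -35.0, 38.0] tcp [-0.152  0.095  0.151] body [-0.25   0.026  0.223] [-0.5   0.86 -0.09]
0.8 [-18.0, 5.0, -43.0, -110.0, -29.0, 46.0] tcp [-0.15   0.069  0.129] body [-0.258  0.022  0.204] [-0.3   0.95 -0.05]
0.9 [-21.0, 5.0, -49.0, -124.0, -23.0, 54.0] tcp [-0.16   0.035  0.1  ] body [-0.269  0.013  0.185] [-0.07  1.   -0.02]
1.0 [-24.0, 6.0, -54.0, -139.0, -18.0, 62.0] tcp [-0.187  0.     0.067] body [-0.286  0.     0.166] [ 0.14  0.99 -0.  ]
```

```bash
python3 - <<'E'
from route import *
q0=sensors.get_obs()['joint_pos'];W=np.array([3,-11,-6,-25,-66,-3])
for k in np.arange(0,1.01,.2):
    q=q0+(W-q0)*k;p,R=fk(q);print(round(k,1),"tcp",inpress(p).round(3),"body",inpress(p-.14*R[:,2]).round(3),R[:,1].round(2))
print(route(W,6,.6))
V=np.array([-11,2,-33,-82,-40,30])
print(route(V,10,.6,W))
E
```

```text
0.0 tcp [-0.088 -0.121  0.419] body [-0.118 -0.122  0.555] [-0.97  0.14 -0.22]
0.2 tcp [-0.102 -0.102  0.417] body [-0.136 -0.117  0.552] [-0.96  0.14 -0.25]
0.4 tcp [-0.114 -0.08   0.419] body [-0.153 -0.109  0.551] [-0.95  0.14 -0.28]
0.6 tcp [-0.126 -0.057  0.426] body [-0.17  -0.099  0.552] [-0.93  0.14 -0.33]
0.8 tcp [-0.136 -0.033  0.436] body [-0.186 -0.088  0.555] [-0.91  0.16 -0.37]
1.0 tcp [-0.146 -0.009  0.451] body [-0.201 -0.075  0.561] [-0.89  0.17 -0.42]
 press tcp [-0.12  -0.068  0.422] body [-0.162 -0.104  0.551] fingers y [-0.94  0.14 -0.3 ]
 press tcp [-0.146 -0.009  0.451] body [-0.201 -0.075  0.561] fingers y [-0.89  0.17 -0.42]
 maxstep mm 24.5 deg 5.2
[[0.6,[-0.016,0.012,-0.001],[1.4,-5.0,-0.1]],[0.6,[-0.034,0.022,-0.004],[3.1,-9.9,-0.3]],[0.6,[-0.053,0.031,-0.01],[5.1,-14.6,-0.4]],[0.6,[-0.072,0.039,-0.019],[7.4,-19.3,-0.5]],[0.6,[-0.092,0.045,-0.03],[10.0,-23.8,-0.6]],[0.6,[-0.112,0.05,-0.044],[12.9,-28.1,-0.6]]]
 press tcp [-0.152  0.082  0.298] body [-0.21  -0.013  0.384] fingers y [-0.86  0.39 -0.32]
 press tcp [-0.155  0.103  0.185] body [-0.24   0.018  0.257] fingers y [-0.67  0.73 -0.16]
 maxstep mm 42.8 deg 5.4
[[0.6,[-0.004,0.017,0.039],[-0.4,-3.7,1.9]],[0.6,[-0.008,0.033,0.074],[-0.2,-7.2,4.3]],[0.6,[-0.011,0.049,0.106],[0.4,-10.3,7.1]],[0.6,[-0.013,0.062,0.135],[1.4,-13.0,10.3]],[0.6,[-0.013,0.075,0.161],[2.8,-15.2,13.9]],[0.6,[-0.012,0.086,0.185],[4.6,-16.8,17.8]],[0.6,[-0.008,0.096,0.206],[6.6,-17.9,22.0]],[0.6,[-0.002,0.106,0.225],[8.8,-18.4,26.4]],[0.6,[0.006,0.116,0.243],[11.1,-18.2,31.0]],[0.6,[0.017,0.127,0.259],[13.4,-17.4,35.8]]]
```

```bash
python3 -m pendant '[[0.6,[-0.016,0.012,-0.001],[1.4,-5,-0.1]],[0.6,[-0.034,0.022,-0.004],[3.1,-9.9,-0.3]],[0.6,[-0.053,0.031,-0.01],[5.1,-14.6,-0.4]],[0.6,[-0.072,0.039,-0.019],[7.4,-19.3,-0.5]],[0.6,[-0.092,0.045,-0.03],[10,-23.8,-0.6]],[0.6,[-0.112,0.05,-0.044],[12.9,-28.1,-0.6]],[0.6,[-0.112,0.05,-0.044],[12.9,-28.1,-0.6]]]'
python3 -m pendant '[[0.6,[-0.004,0.017,0.037],[-0.4,-3.7,1.9]],[0.6,[-0.008,0.033,0.073],[-0.2,-7.2,4.3]],[0.6,[-0.011,0.049,0.106],[0.4,-10.3,7.1]],[0.6,[-0.013,0.062,0.135],[1.4,-13,10.3]],[0.6,[-0.013,0.075,0.161],[2.8,-15.2,13.9]],[0.6,[-0.012,0.086,0.185],[4.6,-16.8,17.8]],[0.6,[-0.008,0.096,0.206],[6.6,-17.9,22]],[0.6,[-0.002,0.106,0.225],[8.8,-18.4,26.4]],[0.6,[0.006,0.116,0.243],[11.1,-18.2,31]],[0.6,[0.017,0.127,0.259],[13.4,-17.4,35.8]]]'
python3 - <<'E'
from route import *
o=sensors.get_obs();print(o['joint_pos'].round(1))
print(route([-24.4,5.9,-53.6,-138.7,-17.5,61.8],10,.4))
E
```

```text
clock: 20.22
tool_pos: [0.5329, 0.0025, 0.4466]
orientation: [-151.9, 26.7, -87.6]
force: [-0.5, -0.5, 0.5]
opening: 0.0704
gripper_force: 0.0
clock: 21.05
tool_pos: [0.5379, 0.1143, 0.1765]
orientation: [-163.5, 57.2, -123.7]
force: [0.2, -0.5, -0.4]
opening: 0.0699
gripper_force: 0.0
[-11.    2.6 -33.5 -82.6 -39.7  30.7]
 press tcp [-0.149  0.066  0.132] body [-0.258  0.021  0.208] fingers y [-0.29  0.96 -0.06]
 press tcp [-0.187  0.     0.067] body [-0.286  0.     0.166] fingers y [ 0.14  0.99 -0.  ]
 maxstep mm 22.8 deg 5.8
[[0.4,[0.007,-0.004,0.004],[3.7,-0.1,3.4]],[0.4,[0.015,-0.008,0.007],[7.6,0.2,6.9]],[0.4,[0.026,-0.014,0.008],[11.4,0.9,10.5]],[0.4,[0.039,-0.019,0.008],[15.2,2.0,14.1]],[0.4,[0.054,-0.024,0.006],[18.8,3.6,17.8]],[0.4,[0.07,-0.028,0.003],[22.4,5.5,21.6]],[0.4,[0.089,-0.031,-0.002],[25.8,7.8,25.5]],[0.4,[0.108,-0.032,-0.007],[28.9,10.4,29.5]],[0.4,[0.129,-0.031,-0.014],[31.8,13.2,33.6]],[0.4,[0.15,-0.027,-0.022],[34.4,16.3,37.8]]]
```

```bash
python3 -m pendant '[[0.4,[0.007,-0.004,0.004],[3.7,-0.1,3.4]],[0.4,[0.015,-0.008,0.007],[7.6,0.2,6.9]],[0.4,[0.026,-0.014,0.008],[11.4,0.9,10.5]],[0.4,[0.039,-0.019,0.008],[15.2,2,14.1]],[0.4,[0.054,-0.024,0.006],[18.8,3.6,17.8]],[0.4,[0.07,-0.028,0.003],[22.4,5.5,21.6]],[0.4,[0.089,-0.031,-0.002],[25.8,7.8,25.5]],[0.4,[0.108,-0.032,-0.007],[28.9,10.4,29.5]],[0.4,[0.129,-0.031,-0.014],[31.8,13.2,33.6]],[0.4,[0.15,-0.027,-0.022],[34.4,16.3,37.8]]]'
python3 - <<'E'
from route import *
o=sensors.get_obs();print(o['joint_pos'].round(1),inpress(o['tool_pos']).round(4))
R=pose(PY,45)
for x,z in((-.14,.07),(-.0745,.067)):go(press(x,0.000,z),R)
cv2.imwrite("pics/g5.png",np.hstack([crop("scene",255,215,80,80,5),crop("top",270,190,80,80,5)]))
E
```

```text
clock: 21.88
tool_pos: [0.496, 0.0153, 0.0668]
orientation: [-179.9, 44.9, 172.0]
force: [0.1, 0.2, 0.0]
opening: 0.0617
gripper_force: 0.0
[ -23.9    5.7  -53.  -137.7  -16.7   60.4] [-0.1864 -0.0003  0.0668]
tcp [0.5551 0.0071 0.0567] shift [-0.0351, 0.0001, 0.0493] turn [0.1, -0.1, 0.1] rows 2.0
tcp [ 0.6199 -0.0021  0.0537] shift [-0.0793, -0.0, 0.0977] turn [0.1, -0.1, 0.1] rows 4.0
```

View pics/g5.png

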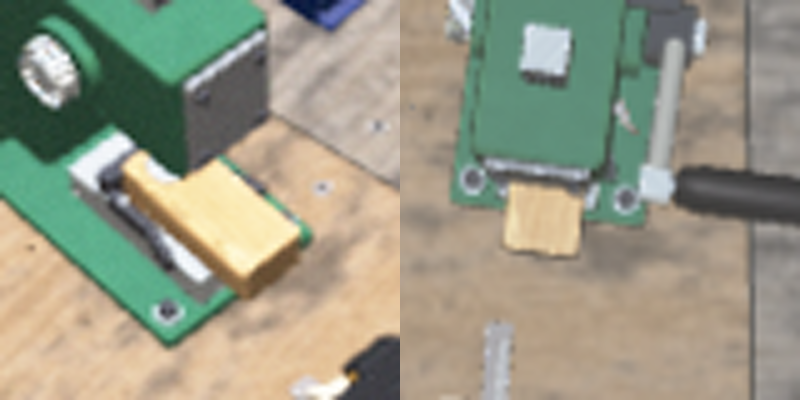

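The block still lies seated in the nest and the lever is up. I go in low from behind and grip it.

```bash
python3 -m pendant '[[0.4,[-0.009,0,0.013],[0,0,0]],[0.4,[-0.018,0,0.025],[0,0,0]],[0.4,[-0.027,0,0.038],[0,0,0]],[0.4,[-0.035,0,0.049],[0,0,0]],[0.4,[-0.05,0,0.066],[0,0,0]],[0.4,[-0.065,0,0.082],[0,0,0]],[0.4,[-0.079,0,0.0975],[0,0,0]],[0.4,[-0.079,0,0.0975],[0,0,0]]]'
python3 - <<'E'
from route import *
o=sensors.get_obs();print(o['joint_pos'].round(1),inpress(o['tool_pos']).round(4))
go(press(-.0745,0,.067),pose(PY,45))
E
python3 -m pendant '[[-0.3,[0,0,0],[0,0,0]],[-0.3,[0,0,0],[0,0,0]],[-0.3,[0,0,0],[0,0,0]],[-0.3,[0,0,0],[0,0,0]]]'
```

```text
clock: 22.65
tool_pos: [0.626, -0.0022, 0.0566]
orientation: [-179.9, 45.4, 172.3]
force: [0.9, 0.1, 0.8]
opening: 0.0614
gripper_force: 0.0
[ -20.5   17.   -41.6 -145.5  -16.    65.6] [-0.0551  0.0008  0.0566]
tcp [ 0.6199 -0.0021  0.0537] shift [0.0064, -0.0007, -0.0023] turn [0.2, 0.4, 0.3] rows 1.0
clock: 22.98
tool_pos: [0.6204, -0.0016, 0.0554]
orientation: [-179.9, 45.2, 172.3]
force: [0.3, 1.0, -1.0]
opening: 0.0449
gripper_force: 30.0
```

```bash
python3 -m pendant '[[-0.3,[-0.001,0,-0.002],[0,0,0]],[-0.3,[-0.001,0,-0.003],[0,0,0]],[-0.3,[0.006,0,-0.011],[0,0,0]],[-0.3,[0.015,0,-0.021],[0,0,0]],[-0.3,[0.025,0,-0.032],[0,0,0]],[-0.3,[0.037,0,-0.044],[0,0,0]],[-0.3,[0.049,0,-0.057],[0,0,0]],[-0.3,[0.061,0,-0.071],[0,0,0]],[-0.3,[0.073,0,-0.086],[0,0,0]],[-0.3,[0.08,0,-0.096],[0,0,0]]]'
python3 - <<'E'
from route import *
o=sensors.get_obs();print(o['joint_pos'].round(1),inpress(o['tool_pos']).round(4),o['opening'],o['force'])
R=pose(15,45);h=np.array([.49,-.14,.075])
q,e=ik(h+R[:,2]*.0188,R,np.array([-33.5,18.8,-34.9,-85.5,-32,33.]));print(q.round(1),e)
m=(q+o['joint_pos'])/2;
for k in np.arange(0,1.01,.25):
  p,RR=fk(o['joint_pos']+k*(q-o['joint_pos']));print(p.round(3),RR.round(2)[2])
print(route(q,10,-.3))
E
```

```text
clock: 23.82
tool_pos: [0.4946, 0.0158, 0.0656]
orientation: [-179.9, 45.1, 172.3]
force: [-0.5, 0.1, -1.0]
opening: 0.0451
gripper_force: 30.0
[ -24.6    6.   -53.7 -138.4  -17.8   61.9] [-0.1878  0.      0.0656] 0.04510161348590621 [-0.51863856  0.05607338 -0.96914517]
[-30.6  11.6 -33.8 -74.  -31.7  17.3] 3.892044168484252e-10
[0.495 0.016 0.066] [-0.71 -0.   -0.71]
[ 0.508 -0.006  0.069] [-0.75  0.   -0.67]
[ 0.514 -0.036  0.068] [-0.76  0.   -0.65]
[ 0.511 -0.079  0.065] [-0.75  0.   -0.66]
[ 0.503 -0.137  0.062] [-0.71 -0.   -0.71]
 press tcp [-0.162 -0.049  0.068] body [-0.265 -0.072  0.159] fingers y [-0.07  1.    0.  ]
 press tcp [-0.158 -0.15   0.062] body [-0.249 -0.189  0.161] fingers y [-0.26  0.97 -0.  ]
 maxstep mm 25.1 deg 2.8
[[-0.3,[-0.006,-0.007,0.004],[-1.7,-1.5,-1.5]],[-0.3,[-0.012,-0.015,0.008],[-3.5,-2.7,-3.1]],[-0.3,[-0.015,-0.024,0.011],[-5.3,-3.6,-4.7]],[-0.3,[-0.018,-0.036,0.014],[-7.2,-4.2,-6.3]],[-0.3,[-0.02,-0.049,0.017],[-9.0,-4.4,-8.0]],[-0.3,[-0.02,-0.064,0.019],[-10.7,-4.3,-9.6]],[-0.3,[-0.02,-0.082,0.021],[-12.4,-3.7,-11.2]],[-0.3,[-0.019,-0.102,0.022],[-13.9,-2.8,-12.9]],[-0.3,[-0.018,-0.125,0.023],[-15.2,-1.6,-14.5]],[-0.3,[-0.017,-0.15,0.023],[-16.2,0.0,-16.1]]]
```

```bash
python3 -m pendant '[[-0.3,[-0.006,-0.007,0.004],[-1.7,-1.5,-1.5]],[-0.3,[-0.012,-0.015,0.008],[-3.5,-2.7,-3.1]],[-0.3,[-0.015,-0.024,0.011],[-5.3,-3.6,-4.7]],[-0.3,[-0.018,-0.036,0.014],[-7.2,-4.2,-6.3]],[-0.3,[-0.02,-0.049,0.017],[-9,-4.4,-8]],[-0.3,[-0.02,-0.064,0.019],[-10.7,-4.3,-9.6]],[-0.3,[-0.02,-0.082,0.021],[-12.4,-3.7,-11.2]],[-0.3,[-0.019,-0.102,0.022],[-13.9,-2.8,-12.9]],[-0.3,[-0.018,-0.125,0.023],[-15.2,-1.6,-14.5]],[-0.3,[-0.017,-0.15,0.023],[-16.2,0,-16.1]]]'
python3 - <<'E'
from route import *
o=sensors.get_obs();print(o['joint_pos'].round(1),o['tool_pos'].round(4),o['opening'],o['force'])
R=pose(15,45)
for z in(.022,.0165): 
  t=np.array([.503,-.137,z]);go(t-.0188*R[:,2],R)
E
```

```text
clock: 24.65
tool_pos: [0.504, -0.1379, 0.0622]
orientation: [-180.0, 45.0, -164.9]
force: [-0.4, -0.4, -2.1]
opening: 0.0448
gripper_force: 30.0
[-30.6  11.6 -33.6 -73.8 -31.8  17. ] [ 0.504  -0.1379  0.0622] 0.04484906423580059 [-0.36441718 -0.38954824 -2.0816509 ]
tcp [ 0.503 -0.137  0.022] shift [0.029, 0.0012, 0.0279] turn [0.1, 0.0, 0.1] rows 1.0
tcp [ 0.503  -0.137   0.0165] shift [0.0328, 0.0012, 0.0318] turn [0.1, 0.0, 0.1] rows 2.0
```

```bash
python3 -m pendant '[[-0.3,[0.01,0,0.01],[0,0,0]],[-0.3,[0.018,0,0.018],[0,0,0]],[-0.3,[0.026,0,0.026],[0,0,0]],[-0.3,[0.03,0,0.03],[0,0,0]],[-0.3,[0.0325,0,0.0325],[0,0,0]],[-0.3,[0.0335,0,0.0335],[0,0,0]],[-0.3,[0.0335,0,0.0335],[0,0,0]]]'
python3 -m pendant '[[0.5,[0,0,0],[0,0,0]],[0.5,[0,0,0],[0,0,0]],[0.5,[0,0,0],[0,0,0]],[0.5,[0,0,-0.02],[0,0,0]],[0.5,[0,0,-0.05],[0,0,0]],[0.5,[0,0,-0.08],[0,0,0]],[0.5,[0,0,-0.11],[0,0,0]],[0.5,[0,0,-0.12],[0,0,0]]]'
python3 - <<'E'
from s2 import *
import route as rt
o=sensors.get_obs();print(o['joint_pos'].round(1),o['tool_pos'].round(4))
b=np.array([.503+.028*.966+0.,-.137+.028*.259])
print("block ctr est",b)
R=pose(15,0)
for nm,h,R in(("hov",np.array([*b,.12]),R),("pick",np.array([*b,.026]),R),("tray",tr(.0,.053,.032),pose(-2.2,0)),("trayhi",tr(.0,.053,.16),pose(-2.2,0))):
  print(nm,S(h,R,40))
E
```

```text
clock: 25.23
tool_pos: [0.5048, -0.1372, 0.0154]
orientation: [-179.9, 45.2, -164.9]
force: [-0.5, 0.6, -1.6]
opening: 0.0453
gripper_force: 30.0
clock: 25.9
tool_pos: [0.4221, -0.1598, 0.1025]
orientation: [-179.6, 45.2, -164.7]
force: [0.1, 1.1, -0.4]
opening: 0.0657
gripper_force: 0.0
[-37.8   2.4 -37.6 -65.1 -38.4  12.3] [ 0.4221 -0.1598  0.1025]
block ctr est [ 0.530048 -0.129748]
hov [[6.8, 15.2, -25.2, 0.0, -49.6, -81.8]]
pick [[6.8, 22.5, -30.3, -0.0, -37.2, -81.8]]
tray [[54.4, 27.7, -19.4, -0.0, -42.8, -146.6]]
trayhi [[54.4, 19.7, -12.4, 0.0, -57.9, -146.6]]
```

```bash
python3 - <<'E'
from route import *
o=sensors.get_obs();q0=o['joint_pos']
R=pose(15,0)@np.diag([-1.,-1,1]);h=np.array([.498,-.139,.14])
q,e=ik(h+R[:,2]*.0188,R,np.array([6.8,13,-25,0,-50,98.]));print(q.round(1),e)
if q[5]<0: print("flip!")
for k in np.arange(0,1.01,.2):
  p,RR=fk(q0+k*(q-q0));print(p.round(3),"body",(p-.14*RR[:,2]).round(3),"y",RR[:,1].round(2))
m=(q+q0)/2;print(route(m,10,.5,show=False));print(route(q,10,.5,m,show=False))
E
```

```text
[  6.2  11.3 -27.3  -0.  -51.3  98.8] 2.4320819463118344e-11
[ 0.422 -0.16   0.103] body [ 0.326 -0.185  0.202] y [-0.26  0.97 -0.  ]
[ 0.41  -0.138  0.087] body [ 0.336 -0.179  0.198] y [-0.72  0.65 -0.25]
[ 0.406 -0.133  0.079] body [ 0.356 -0.179  0.202] y [-0.93  0.07 -0.35]
[ 0.416 -0.137  0.082] body [ 0.39  -0.177  0.213] y [-0.78 -0.53 -0.32]
[ 0.447 -0.143  0.095] body [ 0.439 -0.167  0.233] y [-0.33 -0.93 -0.18]
[ 0.498 -0.139  0.121] body [ 0.498 -0.139  0.261] y [ 0.26 -0.97 -0.  ]
 maxstep mm 9.1 deg 9.1
[[0.5,[0.004,0.008,0.002],[-2.6,1.7,-8.5]],[0.5,[0.008,0.014,0.004],[-5.3,3.2,-17.0]],[0.5,[0.012,0.02,0.006],[-8.1,4.5,-25.5]],[0.5,[0.016,0.024,0.007],[-11.0,5.5,-34.0]],[0.5,[0.019,0.027,0.008],[-13.9,6.5,-42.5]],[0.5,[0.021,0.029,0.008],[-17.0,7.2,-51.0]],[0.5,[0.023,0.03,0.009],[-20.1,7.7,-59.5]],[0.5,[0.023,0.031,0.01],[-23.2,8.1,-68.0]],[0.5,[0.023,0.03,0.011],[-26.5,8.3,-76.5]],[0.5,[0.022,0.028,0.012],[-29.8,8.3,-84.9]]]
 maxstep mm 16.6 deg 9.1
[[0.5,[0.002,-0.003,-0.0],[-2.7,-0.0,-8.7]],[0.5,[0.005,-0.007,-0.001],[-5.3,-0.2,-17.3]],[0.5,[0.008,-0.013,-0.002],[-8.0,-0.5,-26.0]],[0.5,[0.011,-0.02,-0.004],[-10.6,-0.9,-34.6]],[0.5,[0.014,-0.028,-0.006],[-13.2,-1.4,-43.3]],[0.5,[0.017,-0.038,-0.007],[-15.8,-2.0,-51.9]],[0.5,[0.02,-0.05,-0.009],[-18.5,-2.7,-60.5]],[0.5,[0.022,-0.063,-0.011],[-21.1,-3.5,-69.0]],[0.5,[0.024,-0.078,-0.014],[-23.8,-4.3,-77.5]],[0.5,[0.025,-0.094,-0.016],[-26.6,-5.3,-86.0]]]
```

```bash
python3 - <<'E'
from route import *
o=sensors.get_obs();q0=o['joint_pos']
R=pose(15,0);h=np.array([.498,-.139,.15])
q,e=ik(h+R[:,2]*.0188,R,np.array([6.2,11,-27,0,-51,-81.]));print(q.round(1),e)
for k in np.arange(0,1.01,.2):
  p,RR=fk(q0+k*(q-q0));print(p.round(3),"body",(p-.14*RR[:,2]).round(3),"y",RR[:,1].round(2))
print(route(q,10,.5,show=False))
E
```

```text
[  6.2  10.7 -26.6   0.  -52.7 -81.2] 9.927292330291841e-12
[ 0.422 -0.16   0.103] body [ 0.326 -0.185  0.202] y [-0.26  0.97 -0.  ]
[ 0.411 -0.137  0.089] body [ 0.336 -0.179  0.2  ] y [-0.33  0.93  0.13]
[ 0.407 -0.131  0.083] body [ 0.357 -0.178  0.205] y [-0.35  0.91  0.21]
[ 0.417 -0.136  0.087] body [ 0.391 -0.176  0.218] y [-0.32  0.92  0.22]
[ 0.448 -0.142  0.103] body [ 0.439 -0.166  0.241] y [-0.29  0.95  0.15]
[ 0.498 -0.139  0.131] body [ 0.498 -0.139  0.271] y [-0.26  0.97 -0.  ]
 maxstep mm 31.9 deg 6.2
[[0.5,[0.007,0.015,0.004],[-4.8,3.9,0.9]],[0.5,[0.013,0.025,0.006],[-8.8,8.4,1.8]],[0.5,[0.018,0.03,0.007],[-11.7,13.4,2.4]],[0.5,[0.019,0.031,0.008],[-13.5,18.8,2.8]],[0.5,[0.017,0.029,0.01],[-14.1,24.3,2.9]],[0.5,[0.01,0.024,0.012],[-13.5,29.7,2.8]],[0.5,[-0.002,0.017,0.015],[-11.7,34.7,2.5]],[0.5,[-0.02,0.01,0.021],[-8.9,39.1,1.9]],[0.5,[-0.045,0.004,0.027],[-5.0,42.7,1.1]],[0.5,[-0.075,0.0,0.036],[-0.3,45.2,0.1]]]
```

```bash
python3 -m pendant '[[0.5,[0.007,0.015,0.004],[-4.8,3.9,0.9]],[0.5,[0.013,0.025,0.006],[-8.8,8.4,1.8]],[0.5,[0.018,0.03,0.007],[-11.7,13.4,2.4]],[0.5,[0.019,0.031,0.008],[-13.5,18.8,2.8]],[0.5,[0.017,0.029,0.01],[-14.1,24.3,2.9]],[0.5,[0.01,0.024,0.012],[-13.5,29.7,2.8]],[0.5,[-0.002,0.017,0.015],[-11.7,34.7,2.5]],[0.5,[-0.02,0.01,0.021],[-8.9,39.1,1.9]],[0.5,[-0.045,0.004,0.027],[-5,42.7,1.1]],[0.5,[-0.075,0,0.036],[-0.3,45.2,0.1]]]'
python3 -m pendant '[[0.5,[0,0,0],[0,0,0]],[0.5,[0,0,0],[0,0,0]]]'
python3 - <<'E'
from route import *
o=sensors.get_obs();print(o['joint_pos'].round(1))
R=pose(15,0)
go(np.array([.498,-.139,.028]),R)
# block pose by colour (top view), wood is brighter/yellower than the grey bench here
im=viewer.snapshot("top");hsv=cv2.cvtColor(im,cv2.COLOR_RGB2HSV)
print(proj("top",[.53,-.13,.032]))
cv2.imwrite("pics/g6.png",crop("top",290,210,100,75,8,im))
E
```

```text
clock: 26.73
tool_pos: [0.5006, -0.1388, 0.1287]
orientation: [-180.0, -0.1, -165.1]
force: [0.6, -1.6, -0.9]
opening: 0.0658
gripper_force: 0.0
clock: 26.9
tool_pos: [0.5005, -0.1368, 0.1278]
orientation: [179.8, -0.0, -164.7]
force: [-2.1, -0.5, 0.0]
opening: 0.0656
gripper_force: 0.0
[  6.2  11.1 -26.4  -0.3 -52.5 -80.8]
tcp [ 0.498  -0.139   0.0092] shift [0.0029, -0.0019, 0.1186] turn [0.2, -0.0, 0.3] rows 3.0
[[342.2754764  260.56566391]]
```

View pics/g6.png

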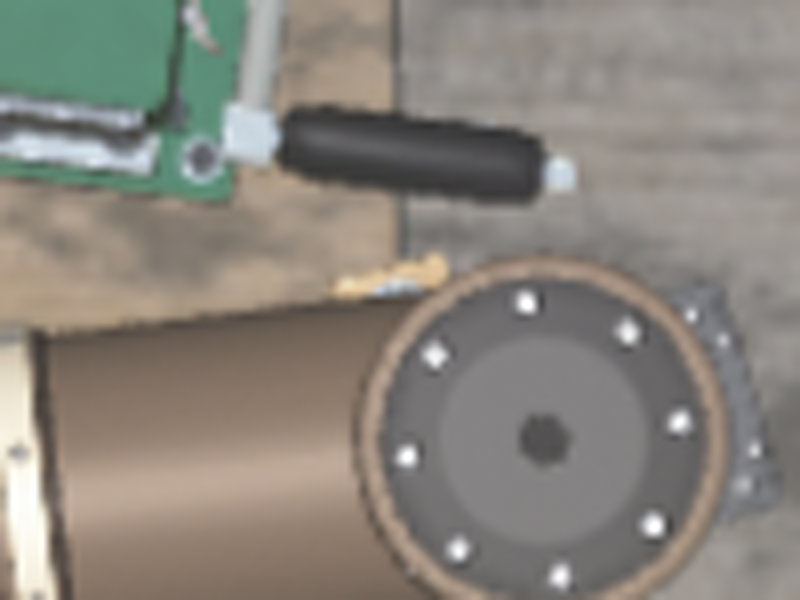

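The far end of the block shows at crop (333,280)–(448,255), i.e. top (331.6,245)–(346,241.9). I compare that with the predicted corners.

```bash
python3 - <<'E'
from plan import *
f=np.array([.966,.259,0]);s=np.array([-.259,.966,0]);c=np.array([.5318,-.130,.032])
print(proj("top",[c+.055*f+.0225*s,c+.055*f-.0225*s]))
print(at("top",(331.6,245),.032),at("top",(346,241.9),.032))
E
```

```text
[[329.99218127 244.40327127]
 [344.3954647  240.30481319]]
[ 0.57723243 -0.09881433  0.032     ] [ 0.58588027 -0.14221982  0.032     ]
```

```bash
python3 -m pendant '[[0.7,[0.004,-0.004,0.03],[0,0,0]],[0.7,[0.005,-0.005,0.06],[0,0,0]],[0.7,[0.005,-0.005,0.085],[0,0,0]],[0.7,[0.005,-0.005,0.105],[0,0,0]],[0.7,[0.005,-0.005,0.116],[0,0,0]],[0.7,[0.005,-0.005,0.1175],[0,0,0]],[0.7,[0.005,-0.005,0.1175],[0,0,0]]]'
python3 -m pendant '[[-0.3,[0,0,0],[0,0,0]],[-0.3,[0,0,0],[0,0,0]],[-0.3,[0,0,0],[0,0,0]],[-0.3,[0,0,0],[0,0,0]],[-0.3,[0,0,0],[0,0,0]]]'
```

```text
clock: 27.53
tool_pos: [0.4939, -0.1455, 0.0094]
orientation: [179.7, -0.2, -165.1]
force: [-0.0, -0.3, 0.1]
opening: 0.0745
gripper_force: 0.0
clock: 27.95
tool_pos: [0.4956, -0.1445, 0.0107]
orientation: [179.8, 0.0, -165.0]
force: [-1.7, 2.0, 2.4]
opening: 0.0471
gripper_force: 1.0
```

```bash
python3 -m pendant '[[-0.3,[0,0,0],[0,0,0]],[-0.3,[0,0,0],[0,0,0]],[-0.3,[0,0,0],[0,0,0]]]'
python3 -m pendant '[[-0.3,[0,0,-0.01],[0,0,0]],[-0.3,[0,0,-0.03],[0,0,0]],[-0.3,[0,0,-0.06],[0,0,0]],[-0.3,[0.02,0,-0.09],[0,0,0]],[-0.3,[0.04,0,-0.11],[0,0,0]],[-0.3,[0.04,0,-0.11],[0,0,0]]]'
python3 - <<'E'
from route import *
from s2 import tr
o=sensors.get_obs();q0=o['joint_pos'];print(q0.round(1),o['opening'])
R=pose(-2.2,0);t=tr(-.025,.055,.125)
q,e=ik(t,R,np.array([54,20,-12,0,-58,-146.]));print(q.round(1),e)
m=(q+q0)/2
for k in np.arange(0,1.01,.2):
  p,RR=fk(q0+k*(q-q0));print(p.round(3),RR[:,2].round(2))
print(route(m,10,-.3,show=False));print(route(q,10,-.3,m,show=False))
E
```

```text
clock: 28.2
tool_pos: [0.4956, -0.1445, 0.0106]
orientation: [179.8, -0.0, -165.0]
force: [-1.6, 2.8, 7.2]
opening: 0.0452
gripper_force: 29.7
clock: 28.7
tool_pos: [0.4561, -0.156, 0.1245]
orientation: [179.8, 0.2, -165.0]
force: [-0.2, -1.2, -2.0]
opening: 0.045
gripper_force: 29.7
[  4.4   7.8 -31.2  -0.2 -50.8 -79.2] 0.0449866354458443
[  56.6   19.   -15.8   -0.   -55.2 -148.8] 7.318130148884521e-12
[ 0.456 -0.156  0.125] [ 0.  0. -1.]
[ 0.503 -0.064  0.126] [ 0.  0. -1.]
[0.531 0.04  0.127] [ 0.  0. -1.]
[0.537 0.151 0.127] [ 0.  0. -1.]
[0.519 0.264 0.127] [-0.  0. -1.]
[0.477 0.376 0.125] [-0.  0. -1.]
 maxstep mm 27.7 deg 0.9
[[-0.3,[-0.019,0.017,-0.0],[-0.0,0.0,0.9]],[-0.3,[-0.036,0.036,-0.001],[-0.0,0.0,1.7]],[-0.3,[-0.053,0.056,-0.001],[-0.0,0.1,2.6]],[-0.3,[-0.069,0.077,-0.001],[0.0,0.1,3.4]],[-0.3,[-0.084,0.098,-0.001],[0.0,0.1,4.3]],[-0.3,[-0.098,0.121,-0.002],[0.0,0.1,5.2]],[-0.3,[-0.111,0.145,-0.002],[0.0,0.1,6.0]],[-0.3,[-0.123,0.169,-0.002],[0.0,0.1,6.9]],[-0.3,[-0.134,0.195,-0.002],[0.0,0.1,7.7]],[-0.3,[-0.143,0.221,-0.002],[0.0,0.2,8.6]]]
 maxstep mm 30.2 deg 0.9
[[-0.3,[-0.004,0.028,0.0],[0.0,0.0,0.9]],[-0.3,[-0.006,0.056,0.0],[0.0,0.0,1.7]],[-0.3,[-0.007,0.084,0.0],[0.0,0.0,2.6]],[-0.3,[-0.007,0.113,0.001],[0.0,0.0,3.4]],[-0.3,[-0.005,0.142,0.001],[0.1,0.0,4.3]],[-0.3,[-0.001,0.171,0.001],[0.1,0.0,5.2]],[-0.3,[0.004,0.2,0.002],[0.1,0.0,6.0]],[-0.3,[0.01,0.229,0.002],[0.1,0.0,6.9]],[-0.3,[0.018,0.258,0.003],[0.1,0.0,7.7]],[-0.3,[0.028,0.286,0.003],[0.1,0.0,8.6]]]
```

```bash
python3 -m pendant '[[-0.3,[-0.004,0.012,0],[0,0,0.5]],[-0.3,[-0.011,0.035,0],[0,0,1.2]],[-0.3,[-0.019,0.06,0],[0,0,2]],[-0.3,[-0.027,0.087,0],[0,0,3]],[-0.3,[-0.036,0.115,0],[0,0,4]],[-0.3,[-0.044,0.143,0],[0,0,5]],[-0.3,[-0.053,0.171,0],[0,0,6]],[-0.3,[-0.062,0.199,0],[0,0,7]],[-0.3,[-0.07,0.227,0],[0,0,8]],[-0.3,[-0.079,0.255,0],[0,0,8.6]]]'
python3 - <<'E'
from route import *
from s2 import tr
o=sensors.get_obs();print(o['joint_pos'].round(1),o['opening'])
R=pose(-2.2,0);t=tr(-.025,.055,.125);go(t-.0188*R[:,2],R)
E
```

```text
clock: 29.53
tool_pos: [0.4667, 0.1127, 0.1212]
orientation: [179.8, -0.1, -173.6]
force: [1.1, 0.3, -1.5]
opening: 0.0448
gripper_force: 29.7
[  36.9    8.   -31.5   -0.3  -50.5 -120.4] 0.044818990347017
tcp [0.4772 0.3757 0.125 ] shift [-0.0396, 0.2602, -0.0029] turn [0.2, -0.1, 8.6] rows 7.0
```

```bash
python3 -m pendant '[[-0.3,[-0.004,0.028,0],[0,0,1]],[-0.3,[-0.008,0.056,0],[0,0,2]],[-0.3,[-0.013,0.084,0],[0,0,3]],[-0.3,[-0.017,0.112,0],[0,0,4]],[-0.3,[-0.021,0.14,0],[0,0,5]],[-0.3,[-0.026,0.168,0],[0,0,6]],[-0.3,[-0.03,0.196,0],[0,0,7]],[-0.3,[-0.034,0.222,0],[0,0,8]],[-0.3,[-0.038,0.245,0],[0,0,8.6]],[-0.3,[-0.0396,0.26,0],[0,0,8.6]]]'
python3 -m pendant '[[-0.3,[0,0,0],[0,0,0]],[-0.3,[0,0,0],[0,0,0]],[-0.3,[0,0,0],[0,0,0]]]'
python3 - <<'E'
from route import *
from s2 import tr
o=sensors.get_obs();print(o['joint_pos'].round(1),o['opening'],(r('z',2.2)@(o['tool_pos']-tr(0,0,0))).round(4))
R=pose(-2.2,0)
for z in(.03,.0148):go(tr(-.025,.055,z)-.0188*R[:,2],R)
E
```

```text
clock: 30.37
tool_pos: [0.4775, 0.3762, 0.1217]
orientation: [179.8, -0.1, 177.8]
force: [1.0, 0.5, -1.4]
opening: 0.045
gripper_force: 29.7
clock: 30.62
tool_pos: [0.4771, 0.3733, 0.1216]
orientation: [179.9, -0.2, 177.8]
force: [-0.4, -0.5, -1.1]
opening: 0.0449
gripper_force: 29.7
[  56.4   19.1  -16.1   -0.3  -54.8 -148.4] 0.04492180861516657 [-0.025   0.0525  0.1216]
tcp [0.4772 0.3757 0.03  ] shift [-0.0003, 0.0022, 0.0916] turn [0.1, -0.2, 0.0] rows 3.0
tcp [0.4772 0.3757 0.0148] shift [-0.0003, 0.0022, 0.1068] turn [0.1, -0.2, 0.0] rows 3.0
```

Lowering onto the tray floor (touch expected at TCP z ≈ 0.0147).

```bash
python3 -m pendant '[[-0.3,[0,0.002,0.03],[0,0,0]],[-0.3,[0,0.002,0.055],[0,0,0]],[-0.3,[0,0.002,0.08],[0,0,0]],[-0.3,[0,0.002,0.092],[0,0,0]],[-0.3,[0,0.002,0.098],[0,0,0]],[-0.3,[0,0.002,0.102],[0,0,0]],[-0.3,[0,0.002,0.105],[0,0,0]],[-0.3,[0,0.002,0.107],[0,0,0]],[-0.3,[0,0.002,0.107],[0,0,0]]]'
python3 -m pendant '[[-0.3,[0,0,0.001],[0,0,0]],[-0.3,[0,0,0.001],[0,0,0]]]'
```

```text
clock: 31.37
tool_pos: [0.4777, 0.3766, 0.0155]
orientation: [179.7, -0.1, 177.8]
force: [-0.5, 0.3, -0.7]
opening: 0.0452
gripper_force: 29.7
clock: 31.53
tool_pos: [0.4777, 0.3769, 0.0147]
orientation: [179.7, -0.1, 177.8]
force: [0.1, -0.6, -0.4]
opening: 0.0453
gripper_force: 29.7
```

```bash
python3 -m pendant '[[-0.3,[0,0,0.0005],[0,0,0]],[0.3,[0,0,0.0005],[0,0,0]],[0.3,[0,0,0.0005],[0,0,0]],[0.3,[0,0,0.0005],[0,0,0]],[0.3,[0,0,0],[0,0,0]],[0.3,[0,0,-0.02],[0,0,0]],[0.3,[0,0,-0.05],[0,0,0]],[0.3,[0,0,-0.09],[0,0,0]],[0.3,[0,0,-0.13],[0,0,0]],[0.3,[0,0,-0.15],[0,0,0]]]'
python3 -m pendant '[[0.3,[0.03,0,0],[0,0,0]],[0.3,[0.07,0,-0.02],[0,0,0]],[0.3,[0.1,-0.03,-0.05],[0,0,0]],[0.3,[0.1,-0.07,-0.05],[0,0,0]],[0.3,[0.1,-0.11,-0.05],[0,0,0]],[0.3,[0.1,-0.15,-0.05],[0,0,0]],[0.3,[0.1,-0.19,-0.05],[0,0,0]],[0.3,[0.1,-0.23,-0.05],[0,0,0]],[0.3,[0.1,-0.25,-0.05],[0,0,0]]]'
python3 - <<'E'
from plan import *
from s2 import tr
# numerical check: mean colour of wood where block, done blocks and handle should be (top view)
im=viewer.snapshot("top")
c=tr(.01,.055,.036)
for nm,X in(("block -40..",[tr(x,.055,.036) for x in(-.035,-.01,.01,.03)]),("nut",[tr(.045,.055,.038)]),("floor",[tr(x,.055,.004) for x in(-.09,.1)]),("side",[tr(0,y,.036) for y in(.02,.038,.072,.09)]),("d2",[tr(x,-.035,.036) for x in(0,.02)]),("d1",[tr(x,-.085,.036) for x in(0,.02)]),("handle",[press(-.0675,-.118,.311)])):
    print(nm,[im[int(round(v)),int(round(u))].tolist() for u,v in proj("top",np.array(X))])
E
```

```text
clock: 32.37
tool_pos: [0.4791, 0.3772, 0.1692]
orientation: [179.6, 0.1, 177.9]
force: [1.8, 0.7, -0.4]
opening: 0.057
gripper_force: 0.0
clock: 33.12
tool_pos: [0.3669, 0.1263, 0.2134]
orientation: [179.8, -0.1, 177.8]
force: [-0.9, 0.0, -0.4]
opening: 0.0572
gripper_force: 0.0
block -40.. [[222, 197, 159], [221, 193, 154], [219, 190, 152], [213, 184, 146]]
nut [[150, 154, 161]]
floor [[211, 209, 211], [212, 210, 212]]
side [[215, 212, 213], [229, 208, 170], [224, 199, 160], [210, 208, 209]]
d2 [[221, 193, 153], [219, 191, 154]]
d1 [[221, 194, 155], [222, 195, 155]]
handle [[79, 78, 80]]
```

```bash
python3 -c "
from plant import workorder
print(workorder.close_job())"
```

```text
the job is handed in; nothing more can be done
None
```

The job is handed in with the nut pressed, the lever back at its stop and the block released in the tray's free half; nut depth was judged only from the force rise at the lever (14 to 29 N), the final placing only from pixel colours in one top picture (jar and calliper not re-checked), and no verdict came back.

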